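# Load the hot grill with a two-ended tray stick and switch it on

### The job

The open-front grill on the worktop is still hot from the last batch, so keep the gripper off its tray: take the tray stick, draw the tray all the way out with the stick's hook end, and set every garlic bulb from the red board on the tray. Then take the stick the other way round and push the tray fully home with its forked end, turn the grill's switch from off fully to on, and leave the stick lying flat on the black glass cooktop to the left. Do not disturb the pepper mill, the salt shaker or the mug.

Things in the scene. Friction and masses are not known exactly. Their poses are not given: they have to be found in the camera images.
- grill: Open-front steel countertop grill, fixed, 300 wide (y), 240 deep (x), 184 high. Origin: middle of its front face's lower edge, on the worktop; its -x axis points out of the open front, the body reaches from x = 0 to 240. The opening is 268 wide and reaches from z = 18 to z = 120. Above it a dark control panel slopes back from x = 27, z = 132 to x = 103, z = 184.
- tray: Shallow aluminium tray that slides in the grill along the grill's x axis; axes parallel to the grill's. It travels 160 mm between its stops (friction about 1.2 N, stays where it is left). Origin below the middle of its pull bar, 35 above the worktop. Pan from x = 26 to 186, 236 wide, floor top at z = 4, its rim 6 higher and 4 thick all round. Hot: the gripper must not touch it.
- tray_bar (a point): Centre of the tray's pull bar: horizontal along the grill's y, 10 diameter, 110 long between its two side arms, 59 above the worktop. With the tray fully home it is at x = 20 in the grill's frame (20 inside the front face); fully out at x = -140. Between the bar's centre and the tray's front wall are 26 mm of open space; it is open above and below too.
- tray_floor (a point): Point on top of the tray's floor, 35 behind the inside of its front wall and midway across its width, axes as the grill's. With the tray fully out it lies 75 mm in front of the grill's face, 39 above the worktop. A row of bulbs across the tray (along y) through this point fits up to four at 56 mm spacing.
- switch (a joint): Angle of the rotary switch on the sloping panel, rad: 0 = off (grip points up the slope, to the white dot), 1.31 = on (turned clockwise, seen looking at the panel, to the white dash). Stops at both ends, firm friction (0.2 N m), stays where it is left.
- switch_grip (a point): Centre of the switch's bar-shaped grip, 24 above the panel, 75 to the left (+y of the grill) of the panel's middle. Bar 46 long, 13 wide, 26 high (its top is 10 above this point, the round disc below it 16 under). The point's z axis is the turning axis (the panel's outward normal, (-0.565, 0, 0.825) in the grill's frame), its x axis runs along the bar and turns with it.
- stick: Two-ended tray stick, 280 long, 140 g, balanced at its middle: round wooden shaft 18 in diameter, 200 long, with a steel hook at its +x end and a steel fork at its -x end, both 24 wide. Origin: middle of its length on the underside, so that it is at z = 0 when the stick lies level on its two ends; shaft axis at z = 28; z is up, hook opening downwards.
- stick_mid (a point): Middle of the stick's shaft, on its axis. At the start the stick lies on the black glass cooktop, whose flat top is 7 mm above the worktop and reaches from y = 0.12 m to the left, x = 0.30 to 0.87 m. A microwave hangs 0.47 m above it, its handle reaching forward to about x = 0.43.
- stick_hook (a point): Inside of the hook, where a bar lies when pulled: 127 from the stick's middle, 13 below the shaft axis. Beyond it is the 8 mm thick lip (x = 132 to 140, reaching down to z = 0); above it the hook's arm has its underside at z = 20. The hook is open below and towards the shaft.
- stick_fork (a point): Where a bar of 10 diameter lies at the bottom of the fork: 125 from the stick's middle, 2 below the shaft axis. The fork is open towards -x; its gap is 24 high (z = 14 to 38), its prongs 14 high each, 20 long, ending at x = -140.
- garlic0: Garlic bulb, about 48 wide and 51 high, 24 g, stands on its root end; origin at the middle of its underside, z up. Two to four bulbs are present; an absent one reads None.
- garlic1: Garlic bulb, about 48 wide and 51 high, 24 g, stands on its root end; origin at the middle of its underside, z up. Two to four bulbs are present; an absent one reads None.
- garlic2: Garlic bulb, about 48 wide and 51 high, 24 g, stands on its root end; origin at the middle of its underside, z up. Two to four bulbs are present; an absent one reads None.
- garlic3: Garlic bulb, about 48 wide and 51 high, 24 g, stands on its root end; origin at the middle of its underside, z up. Two to four bulbs are present; an absent one reads None.
- board: Red chopping board, fixed, 140 x 300 x 10, under the garlic; origin at the centre of its underside, long side along y. A wall cabinet hangs 0.467 m above this worktop behind x = 0.61, its door handles reach forward to about x = 0.56.
- pepper_mill: Wooden pepper mill, 58 in diameter, 160 high, bystander; origin at the middle of its underside.
- salt_shaker: Glass salt shaker, 44 in diameter, 90 high, bystander; origin at the middle of its underside.
- mug: White mug, 80 in diameter, 91 high, bystander; origin at the middle of its underside.
Not all that is in view belongs to the job. What is shaped like the garlic0 but blue or purple is not meant.

How it is judged:
By the outcome, as a careful person would: the job done as asked, in the order asked, and still so for the second after the job is handed in, with the robot touching nothing.
Of garlic0, garlic1, garlic2, garlic3 only 2 to 4 are there at a start; the rules pass over those that are not, and their reading is None.
At some moment in a run one of garlic0, garlic1, garlic2, garlic3 may be knocked a few centimetres aside while the robot is not near it.
It also fails if it takes over 210 s, if anything falls off the work surface, if the arm or the gripper's body presses on something with over 40 N, if the wrist force passes 120 N, or if a joint passes its speed limit or range.

### The arm

A 6-joint arm with a two-finger parallel gripper is mounted at the origin on a cart in front of the work surface, level with it; the furniture and walls round the work are solid. World frame = base frame: x ahead of the robot, y to its left, z up, the work surface at z = 0. Lengths are in mm, angles in degrees, forces in N, time in s.
With the tool pointing down it reaches from about 350 to 850 mm from the base axis. Payload 8.1 kg.
Tool frame: the origin (TCP) lies between the finger pads; the fingertips stand 22 mm ahead of it and the grasp point (between the pads) lies 3 mm ahead of it; z points along the fingers, y is the line along which they close (so a half turn about z gives the same grasp; the last joint's range is limited). The gripper opens to 85 mm and grips with 20 to 120 N. Pads are 22 mm wide; open, the fingers measure 114 mm over their backs; the gripper's body (76 mm by 85 mm) begins 54 mm behind the grasp point. The pads swing forward as they close: fully open they stand 13 mm farther back than shut.
Start: joints at [64.779, 7.471, 85.268, -0, 87.261, -4.893], TCP at [208.421, 562.642, 253.292] pointing down, gripper open.
Joint ranges: [-169.43, 169.43], [-51.17, 129.36], [1.28, 143.12], [-76.62, 256.62], [0, 156.53], [-152.29, 152.29]. Speed limits (degrees/s): [136.94, 136.94, 159.86, 180, 180, 180].

### API

Orientations are given as [roll, pitch, yaw] about the fixed x, y, z axes, in that order (R = Rz(yaw) Ry(pitch) Rx(roll)).
In Python, from bench import sense, snapshot, calibration, hand_in gives the robot as it stands.
- The arm moves only by the shell command python3 -m crank 'ROWS' [FORCE]. ROWS is JSON, a list of rows, each a list of 5 numbers: the shift along the tool's x, y, z in cm, then the turn about the tool's z in rad, then the finger opening in cm, from 0 to 8.54. A call has 1 to 20 rows; each row is the pose to reach, as a shift and turn from the pose commanded when the call began, along the tool's axes at that moment; what a row does not reach only later rows make up. A row lasts 1/10 s, in which the tool goes at most 50 mm and 8.59 degrees, less where a joint would pass 70% of its speed; a pose out of reach is approached as far as the arm can. A call with a gripper value outside its range is refused whole. The fingers move at their own pace and stop on an object; FORCE is the grip in N (left out, the last holds). Time passes only in rows, so rows that repeat a pose let the fingers close. It gives the time, the measured TCP pose, the force, the opening and the grip force at its end, in the units of the state.
- sense(): the state, without advancing time (a new reading comes with each control period).
- snapshot(name): name is "scene" or "top"; returns (picture, depth): 384x512x3 uint8, red, green, blue; 384x512 float32, mm along the optical axis (not along the pixel's ray), 0 where there is no reading.
- calibration(name): a dict with "fovy" (degrees; the focal length in pixels is half the picture's height over the tangent of half this angle, whatever the lens; pixels are square), "cx", "cy" (the principal point, pixels), "rvec" (rotation vector, rad) and "tvec" (3), from world to camera coordinates, as OpenCV has them. Camera axes: x right, y down, z forward; pixel columns grow to the right and rows downward; lengths in mm; the calibration is good to about 2 mm. A picture is of the moment at which its call begins. calibration takes no time and is no camera call.
- hand_in(): hands the job in; it is judged then, once.
The state is a dict: "time": time; "joint_pos": joint angles; "qd": joint speeds; "joint_efforts": joint torques, N m; "tool_pos": TCP position; "tcp_rot": TCP orientation; "ft_force": force on the tool from outside, world axes, zero at the start; "wrist_torque": the same for the moment, N m; "finger_gap": finger opening in mm; "grip_force": force on a finger pad.
Only numpy, scipy, OpenCV 4.12 (cv2) and the standard library are available. Lean on these libraries where they do the work, as an engineer would, in place of code of your own. Each camera call takes 0.05 s, during which the arm holds its last target. There are 200 camera calls.

## Working session

There is one attempt and no reset: what is moved stays moved. The work goes in short steps, Python scripts to look and compute and a shell command to move; the robot and the scene stay as the last step left them, time stands still between calls to the robot, and variables do not carry over. Pictures are saved under pics/ and viewed, at most 14 in all, crops included, and the job is handed in when it is done.

```bash
ls; mkdir -p pics
cat > h.py <<'E'
import numpy as np, cv2
from bench import sense, snapshot, calibration
from scipy.spatial.transform import Rotation as Ro
def cam(n):
    c=calibration(n); R=cv2.Rodrigues(np.array(c["rvec"],float))[0]; t=np.array(c["tvec"],float).ravel()
    f=192/np.tan(np.radians(c["fovy"])/2); return R,t,f,c["cx"],c["cy"]
def ray(n,u,v):
    R,t,f,cx,cy=cam(n); d=R.T@np.array([(u-cx)/f,(v-cy)/f,1.]); return -R.T@t,d
def plane(n,u,v,z):
    o,d=ray(n,u,v); return o+d*(z-o[2])/d[2]
def proj(n,p):
    R,t,f,cx,cy=cam(n); q=R@np.array(p,float)+t; return np.array([f*q[0]/q[2]+cx,f*q[1]/q[2]+cy])
def cloud(n,dep):
    R,t,f,cx,cy=cam(n); v,u=np.mgrid[0:384,0:512]
    P=np.stack([(u-cx)/f*dep,(v-cy)/f*dep,dep],-1)-t
    P=P@R; P[dep<=0]=np.nan; return P
def tri(a,ua,b,ub):
    o1,d1=ray(a,*ua);o2,d2=ray(b,*ub)
    s=np.linalg.lstsq(np.stack([d1,-d2],1),o2-o1,rcond=None)[0]
    p,q=o1+s[0]*d1,o2+s[1]*d2; return (p+q)/2,np.linalg.norm(p-q)
def shot(n,name,save=True):
    im,d=snapshot(n); 
    if save: cv2.imwrite(f'pics/{name}.png',im[:,:,::-1]); np.savez(f'pics/{name}.npz',im=im,d=d)
    return im,d
def toolshift(dw):
    """world shift mm -> tool cm"""
    return Ro.from_euler('xyz',sense()['tcp_rot'],degrees=True).inv().apply(dw)/10
E
python3 - <<'E'
from h import *
np.set_printoptions(precision=2,suppress=True)
for n in('scene','top'):
    shot(n,n+'0'); c=calibration(n); R,t,*_=cam(n); print(c,-R.T@t)
print(sense())
a=[cv2.imread(f'pics/{n}0.png') for n in('scene','top')]
E
```

```text
pics
{'fovy': 46.434272268703566, 'cx': 266.6188138590604, 'cy': 188.01977745499397, 'rvec': array([ 2.25, -1.08,  0.37]), 'tvec': array([-338.03,  372.98, 1329.1 ])} [-203.88 -618.69 1263.15]
{'fovy': 51.662239369793326, 'cx': 257.90966521033994, 'cy': 193.84385440445848, 'rvec': array([ 2.15, -2.11,  0.21]), 'tvec': array([ -59.18,  535.41, 1345.37])} [ 277.63  -36.87 1421.88]
{'time': 0.1, 'joint_pos': array([64.78,  7.51, 85.32, -0.  , 87.26, -4.89]), 'qd': array([-0.05, -0.07, -0.07, -0.05, -0.02, -0.08]), 'joint_efforts': array([  0.  , -57.1 , -50.19,  -0.  ,   0.01,   0.  ]), 'tool_pos': array([208.24, 562.24, 252.36]), 'tcp_rot': array([-179.91,   -0.01,  159.67]), 'ft_force': array([0.61, 0.48, 0.63]), 'wrist_torque': array([ 0.02,  0.02, -0.02]), 'grip_force': 0.0, 'finger_gap': 85.41711960383888}
```

View pics/scene0.png

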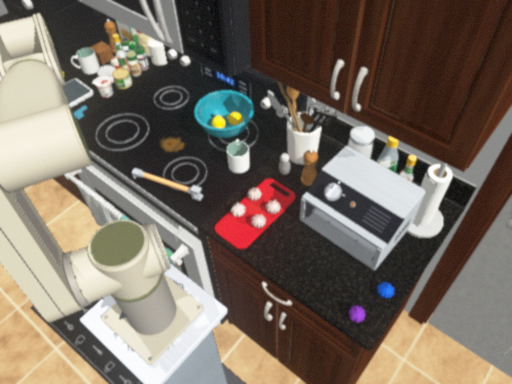

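View pics/top0.png

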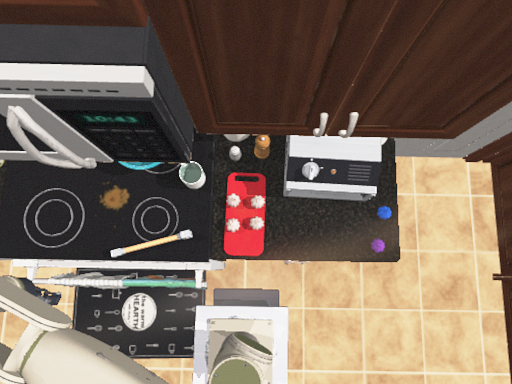

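The scene has four garlic bulbs on the red board (scene ~(255,207), top ~(245,212)). The stick lies on the cooktop front, top (112,250)–(190,236), and the grill is at top (332,165). Next I'll zoom in on these.

Run:
```python
from h import *
np.set_printoptions(precision=1,suppress=True)
s=cv2.imread('pics/scene0.png');t=cv2.imread('pics/top0.png')
def cr(i,x,y,w,h): return cv2.resize(i[y:y+h,x:x+w],(400,300),interpolation=cv2.INTER_CUBIC)
cv2.imwrite('pics/crops.png',np.vstack([np.hstack([cr(s,120,150,100,75),cr(t,100,210,100,75)]),np.hstack([cr(s,292,145,140,105),cr(t,275,125,120,90)])]))
C={n:cloud(n,np.load(f'pics/{n}0.npz')['d']) for n in('scene','top')}
np.savez('pics/c0.npz',**C)
im={'scene':s,'top':t}
for n in C:
    P=C[n]; hsv=cv2.cvtColor(im[n],cv2.COLOR_BGR2HSV)
    red=cv2.inRange(hsv,(0,150,100),(8,255,255))|cv2.inRange(hsv,(172,150,100),(180,255,255))
    k,l,st,_=cv2.connectedComponentsWithStats(red); i=1+np.argmax(st[1:,4]); b=(l==i)
    print(n,'board z',np.nanmedian(P[b][:,2]))
    full=cv2.morphologyEx((b*255).astype('uint8'),cv2.MORPH_CLOSE,np.ones((21,21)))
    pts=np.array([plane(n,u,v,10)[:2] for v,u in np.argwhere(b)],'f4'); print(cv2.minAreaRect(pts))
    # bulbs: points above board
    m=(full>0)&(P[:,:,2]>25)&(P[:,:,2]<80)
    k,l,st,ce=cv2.connectedComponentsWithStats(m.astype('uint8'))
    for j in range(1,k):
        if st[j,4]>20:
            q=P[l==j]; top=q[q[:,2]>np.nanpercentile(q[:,2],80)]
            print('bulb',ce[j],st[j,4],'c',np.nanmean(q,0),'top',np.nanmax(q[:,2]),top.mean(0))
```

```text
scene board z 8.880872842824783
((473.48724365234375, -4.384193420410156), (148.41012573242188, 305.4036560058594), 88.8014907836914)
bulb [255.3 195.7] 69 c [509.1  26.7  37.2] top 48.27533272967532 [521.3  26.8  45.5]
bulb [272.7 207. ] 142 c [505.8 -53.   41.9] top 62.09159356442423 [510.6 -51.9  53. ]
bulb [239.6 211.4] 86 c [424.   25.   37.6] top 54.33716062998692 [432.1  26.4  47.2]
bulb [258.1 221. ] 149 c [430.4 -51.3  42. ] top 64.07160862831148 [434.7 -48.5  53. ]
top board z 9.686756438149597Traceback (most recent call last):
  File "<stdin>", line 15, in <module>
  File "h.py", line 10, in plane
    o,d=ray(n,u,v); return o+d*(z-o[2])/d[2]
        ~~~^^^^^^^
  File "h.py", line 8, in ray
    R,t,f,cx,cy=cam(n); d=R.T@np.array([(u-cx)/f,(v-cy)/f,1.]); return -R.T@t,d
                ~~~^^^
  File "h.py", line 5, in cam
    c=calibration(n); R=cv2.Rodrigues(np.array(c["rvec"],float))[0]; t=np.array(c["tvec"],float).ravel()
ValueError: time passes only in moves, steps and waits
```

View pics/crops.png

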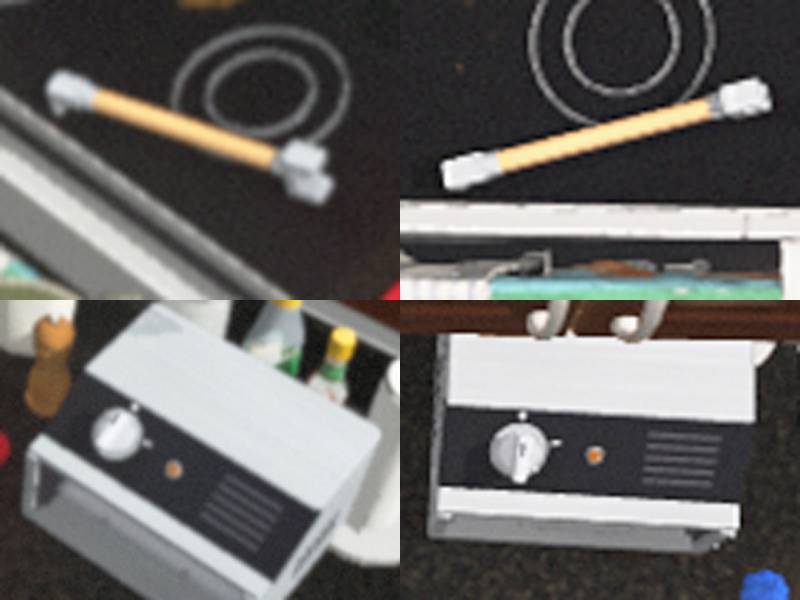

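The crops settle the stick's orientation: the hook (lip) is its left end, top ~(114,250), and the forked end is on the right, top ~(188,235). The grill's switch points up the slope, top ~(311,172), with the orange lamp at top ~(335,171).

```bash
sed -i 's/^def cam(n):/import functools\n@functools.lru_cache(None)\ndef cam(n):/' h.py
python3 - <<'E'
from h import *
np.set_printoptions(precision=1,suppress=True)
D=np.load('pics/c0.npz')
im={n:cv2.imread(f'pics/{n}0.png') for n in D}
for n in D:
    P=D[n]; hsv=cv2.cvtColor(im[n],cv2.COLOR_BGR2HSV)
    red=cv2.inRange(hsv,(0,150,100),(8,255,255))|cv2.inRange(hsv,(172,150,100),(180,255,255))
    k,l,st,_=cv2.connectedComponentsWithStats(red); b=(l==1+np.argmax(st[1:,4]))
    full=cv2.morphologyEx((b*255).astype('uint8'),cv2.MORPH_CLOSE,np.ones((21,21)))
    m=(full>0)&(hsv[:,:,1]<110)&(hsv[:,:,2]>120)
    k,l,st,ce=cv2.connectedComponentsWithStats(m.astype('uint8'))
    print(n)
    for j in range(1,k):
        if st[j,4]>20:
            q=P[l==j]; print('bulb',ce[j],st[j,4],'cloud',np.nanmean(q,0),np.nanmax(q[:,2]),'ray@35',plane(n,*ce[j],35))
    w=cv2.inRange(hsv,(8,70,120),(25,200,255)); 
    k,l,st,ce=cv2.connectedComponentsWithStats(w)
    for j in range(1,k):
        q=P[l==j]; c=np.nanmedian(q,0)
        if st[j,4]>60 and 300<c[0]<560 and 100<c[1]<500 and c[2]<80:
            # line through shaft via rays at z=35
            g=np.array([plane(n,u,v,37)[:2] for v,u in np.argwhere(l==j)],'f4')
            r=cv2.fitLine(g,cv2.DIST_L2,0,.01,.01).ravel(); tt=(g-r[2:])@r[:2]
            print('shaft',st[j,4],c,'line',r,'yaw',np.degrees(np.arctan2(r[1],r[0])),'ext',tt.min(),tt.max(),'mid',r[2:]+r[:2]*(tt.min()+tt.max())/2,'z',np.nanpercentile(q[:,2],[10,50,90]))
    q=P.reshape(-1,3); 
    m=(q[:,0]>480)&(q[:,0]<900)&(q[:,1]<-90)&(q[:,1]>-520)
    r=q[m&(abs(q[:,2]-184)<8)]; print('roof',len(r),np.nanmedian(r[:,2]),cv2.minAreaRect(r[:,:2].astype('f4')))
    r=q[m&(q[:,2]>20)&(q[:,2]<176)]; print('body',len(r),cv2.minAreaRect(r[:,:2].astype('f4')))
    # front strip z 121..131: min x by y
    r=q[m&(q[:,2]>118)&(q[:,2]<134)]
    for y0 in range(-400,-110,40):
        s=r[abs(r[:,1]-y0)<12]; print(y0,len(s),np.percentile(s[:,0],[5,50]) if len(s) else '')
E
```

```text
scene
bulb [255.8 195.3] 70 cloud [512.3  27.3  36. ] 48.27533272967532 ray@35 [512.8  27.8  35. ]
bulb [273.  206.5] 161 cloud [510.1 -51.1  38.1] 62.09159356442423 ray@35 [511.9 -49.6  35. ]
bulb [239.7 211. ] 89 cloud [426.5  26.4  36.2] 54.33716062998692 ray@35 [426.8  27.1  35. ]
bulb [258.3 220.6] 155 cloud [433.  -49.7  40.2] 64.07160862831148 ray@35 [435.6 -47.3  35. ]
shaft 119 [519.1 471.8   5.8] line [  1.    0.  501.1 446.5] yaw 1.073318 ext -27.771252 32.152683 mid [503.3 446.5] z [ 2.5  5.8 10. ]
shaft 287 [360.1 320.6  39.4] line [  0.3  -1.  358.6 320. ] yaw -74.28914 ext -94.10143 90.336845 mid [358.1 321.9] z [ 5.5 39.4 44.2]
roof 3805 183.41235825195074 ((732.921630859375, -318.3711242675781), (325.2154235839844, 362.8638000488281), 4.358583927154541)
body 6366 ((690.008544921875, -318.09912109375), (434.2675476074219, 384.2933654785156), 2.494147777557373)
-400 75 [532.6 544.8]
-360 92 [533.6 551.5]
-320 63 [535.8 548.9]
-280 111 [538.1 561.1]
-240 69 [538.9 553. ]
-200 94 [539.9 562.4]
-160 74 [540.2 555.4]
-120 6 [837.4 841.4]
top
bulb [232.9 199.7] 145 cloud [5
[... 316 characters left out ...]
4 ray@35 [428.3  38.   35. ]
shaft 342 [519.1 465.3   7.3] line [  0.3  -1.  514.2 453.6] yaw -71.96574 ext -44.08858 44.825535 mid [514.3 453.2] z [ 3.3  7.3 10.6]
shaft 264 [357.3 317.4  41.7] line [  0.3  -1.  357.2 318.7] yaw -74.24989 ext -92.66387 91.328285 mid [357.  319.3] z [ 6.2 41.7 46.3]
roof 2404 183.8108427830951 ((644.8818359375, -295.13104248046875), (144.87472534179688, 305.7633056640625), 3.049790620803833)
body 3126 ((619.396728515625, -327.671630859375), (282.05401611328125, 380.5453796386719), 0.7453044056892395)
-400 49 [535.  547.9]
-360 44 [536.1 547.4]
-320 40 [537.1 552. ]
-280 50 [539.5 552.4]
-240 47 [540.8 552.5]
-200 47 [541.5 554.1]
-160 53 [543.6 557.1]
-120 0
```

Run:
```python
from h import *
np.set_printoptions(precision=1,suppress=True)
D=np.load('pics/c0.npz')
for n in D:
    q=D[n].reshape(-1,3); m=(q[:,0]>500)&(q[:,0]<850)&(q[:,1]<-90)&(q[:,1]>-520)
    r=q[m&(abs(q[:,2]-184)<6)]
    L=[]
    for x0 in range(655,770,12):
        s=r[abs(r[:,0]-x0)<6]
        if len(s)>20: L.append((x0,*np.percentile(s[:,1],[1,50,99])))
    L=np.array(L); print(n);print(L); print('slopes',np.polyfit(L[:,0],L[:,1],1)[0],np.polyfit(L[:,0],L[:,3],1)[0])
    # front edge
    r=q[m&(q[:,2]>119)&(q[:,2]<134)]; E=[]
    for y0 in range(-420,-140,10):
        s=r[abs(r[:,1]-y0)<5]
        if len(s)>8: E.append((y0,np.percentile(s[:,0],8)))
    E=np.array(E); p=np.polyfit(E[:,0],E[:,1],1); print('front slope deg',np.degrees(np.arctan(p[0])),'x at y=-300',np.polyval(p,-300))
    # switch: points above panel plane
    for yaw in [-2.3]:
        pass
    hs=cv2.cvtColor(cv2.imread(f'pics/{n}0.png'),cv2.COLOR_BGR2HSV)
    P=D[n]; w=((hs[:,:,0]<18)&(hs[:,:,1]>90)&(hs[:,:,2]>110)&(P[:,:,0]>540)&(P[:,:,0]<660)&(P[:,:,1]>-360)&(P[:,:,1]<-240)&(P[:,:,2]>120)&(P[:,:,2]<200))
    v,u=np.nonzero(w); print('lamp',len(u),u.mean(),v.mean(),np.nanmedian(P[w],0))
```

```text
scene
[[ 655.  -443.9 -307.4 -153.2]
 [ 667.  -442.4 -307.5 -150.4]
 [ 679.  -445.  -311.  -151.4]
 [ 691.  -443.2 -305.4 -151.1]
 [ 703.  -444.6 -306.9 -153.6]
 [ 715.  -445.5 -313.  -153.4]
 [ 727.  -446.4 -306.2 -151.9]
 [ 739.  -446.6 -310.1 -153.3]
 [ 751.  -467.1 -319.  -155.6]
 [ 763.  -475.1 -300.7 -155.7]]
slopes -0.23894581502271267 -0.03595701649284098
front slope deg 1.917968240979374 x at y=-300 536.8469806845234
lamp 9 352.0 204.0 [ 597.1 -291.7  160.5]
top
[[ 655.  -438.6 -290.9 -145.4]
 [ 667.  -441.5 -292.1 -148.6]
 [ 679.  -439.8 -290.5 -148.4]
 [ 691.  -440.4 -296.1 -146.1]
 [ 703.  -442.  -293.1 -148.2]]
slopes -0.047573176375728006 -0.027762723940536846
front slope deg 2.2728590899042307 x at y=-300 539.3196022322485
lamp 9 332.6666666666667 171.11111111111111 [ 596.2 -291.6  159.9]
```

Grill origin is about (538,−290) with yaw −2.1°. Stick mid is about (357.5,320.5), with the hook end pointing to yaw ≈105.7°. I'll go above the stick.

```bash
cat >> h.py <<'E'
def go(x,y,z,yaw):
    """tool shift (cm) and turn (rad) from the present pose to a world pose"""
    s=sense(); sh=toolshift(np.array([x,y,z])-s['tool_pos']); t=-(yaw-s['tcp_rot'][2]+180)%360-180 if 0 else -((yaw-s['tcp_rot'][2]+180)%360-180)
    print('row',np.round(sh,2),round(float(np.radians(t)),3))
O=np.array([538,-290.]); YAW=-2.1
U=np.array([np.cos(np.radians(YAW)),np.sin(np.radians(YAW))]); V=np.array([-U[1],U[0]])
def gw(x,y=0): return O+x*U+y*V
def st():
    s=sense(); print(round(s['time'],2),s['tool_pos'].round(1),s['tcp_rot'].round(1),'F',s['ft_force'].round(1),'gap',round(s['finger_gap'],1),'grip',round(s['grip_force'],1),'j6',s['joint_pos'][5].round(1))
E
python3 -m crank '[[-5,-4,2,0.2,8.54],[-9,-7,4,0.35,8.54],[-13,-10.5,6,0.5,8.54],[-17,-13.5,8,0.65,8.54],[-20,-16,9.5,0.8,8.54],[-22.4,-17.5,10.3,0.942,8.54],[-22.4,-17.5,10.3,0.942,8.54],[-22.4,-17.5,10.3,0.942,8.54],[-22.4,-17.5,10.3,0.942,8.54],[-22.4,-17.5,10.3,0.942,8.54]]' 60
python3 - <<'E'
from h import *
st(); go(357.5,320.5,38,105.7)
a,_=shot('top','top1',0); b,_=shot('scene','s1',0)
i=np.hstack([cv2.resize(a[200:290,80:210],(400,277)),cv2.resize(b[140:230,110:240],(400,277))]); cv2.imwrite('pics/c1.png',i[:,:,::-1])
E
```

```text
time: 1.1
tool_pos: [357.4, 321.7, 150.7]
tcp_rot: [180.0, -0.0, 105.8]
ft_force: [-0.3, -0.1, 0.0]
finger_gap: 85.3
grip_force: 0.0
1.1 [357.4 321.7 150.7] [180.   -0.  105.8] F [-0.3 -0.1  0. ] gap 85.3 grip 0.0 j6 20.0
row [-0.12 -0.02 11.27] 0.003
```

View pics/c1.png

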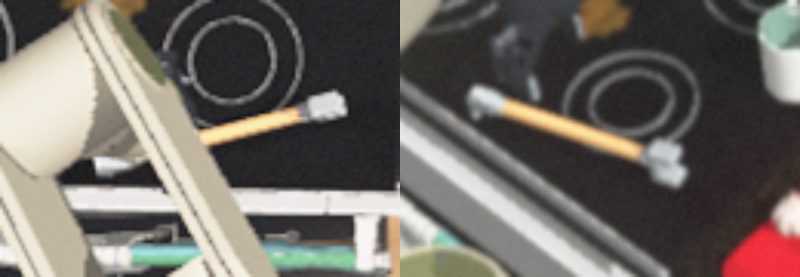

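The arm is over the stick, and the scene half of the view shows the stick undisturbed with its fork to the right. I'll descend and grip.

```bash
python3 -m crank '[[0,0,3,0,8.54],[0,0,6,0,8.54],[0,0,9,0,8.54],[-0.1,0,10.5,0,8.54],[-0.1,0,11.2,0,8.54],[-0.1,0,11.2,0,8.54],[-0.1,0,11.2,0,3],[-0.1,0,11.2,0,1],[-0.1,0,11.2,0,1],[-0.1,0,11.2,0,1],[-0.1,0,11.2,0,1],[-0.1,0,11.2,0,1],[-0.1,0,11.2,0,1],[-0.1,0,11.2,0,1]]' 80
python3 -m crank '[[0,0,-1,0,1],[0,0,-3,0,1],[0,0,-6,0,1],[0,0,-9,0,1],[0,0,-12,0,1],[0,0,-14,0,1],[0,0,-14,0,1],[0,0,-14,0,1]]'
python3 - <<'E'
from h import *
st()
bh=gw(20)-127*U; a=gw(-40)-127*U
print(bh,a); go(a[0],a[1],178,YAW); go(a[0],a[1],38+74,YAW)
E
```

```text
time: 2.6
tool_pos: [358.3, 320.0, 39.0]
tcp_rot: [180.0, -0.0, 105.7]
ft_force: [-2.3, -0.8, 5.7]
finger_gap: 15.7
grip_force: 77.9
time: 3.4
tool_pos: [357.9, 319.7, 178.1]
tcp_rot: [180.0, -0.0, 105.7]
ft_force: [-0.5, -0.8, -2.3]
finger_gap: 15.5
grip_force: 78.3
3.4 [357.9 319.7 178.1] [180.   -0.  105.7] F [-0.5 -0.8 -2.3] gap 15.5 grip 78.3 j6 20.0
[ 431.07186187 -286.07912317] [ 371.11215824 -283.88050065]
row [-58.47 -15.06  -0.  ] 1.881
row [-58.47 -15.06   6.6 ] 1.881
```

```bash
python3 -m crank '[[-2,-0.5,0,0,1],[-5,-1.3,0,0.1,1],[-9,-2.3,0,0.25,1],[-13,-3.3,0,0.4,1],[-17,-4.4,0,0.5,1],[-21,-5.4,0,0.6,1],[-25,-6.4,0,0.75,1],[-29,-7.5,0,0.9,1],[-33,-8.5,0,1,1],[-37,-9.5,0,1.15,1],[-41,-10.6,0,1.3,1],[-45,-11.6,0,1.4,1],[-49,-12.6,0,1.5,1],[-52,-13.4,0,1.6,1],[-55,-14.2,0,1.7,1],[-57,-14.7,0,1.8,1],[-58.47,-15.06,0,1.881,1],[-58.47,-15.06,0,1.881,1],[-58.47,-15.06,0,1.881,1],[-58.47,-15.06,0,1.881,1]]'
python3 - <<'E'
from h import *
st()
t,_=shot('top','t2'); b,_=shot('scene','s2')
i=np.hstack([cv2.resize(t[120:270,260:410],(400,400)),cv2.resize(b[130:280,290:440],(400,400))]); cv2.imwrite('pics/c2.png',i[:,:,::-1])
E
```

```text
time: 5.4
tool_pos: [370.8, -282.7, 177.3]
tcp_rot: [-179.9, 0.1, -1.9]
ft_force: [-0.2, 0.9, -2.0]
finger_gap: 15.5
grip_force: 78.3
5.4 [ 370.8 -282.7  177.3] [-1.799e+02  1.000e-01 -1.900e+00] F [-0.2  0.9 -2. ] gap 15.5 grip 78.3 j6 48.3
```

View pics/c2.png

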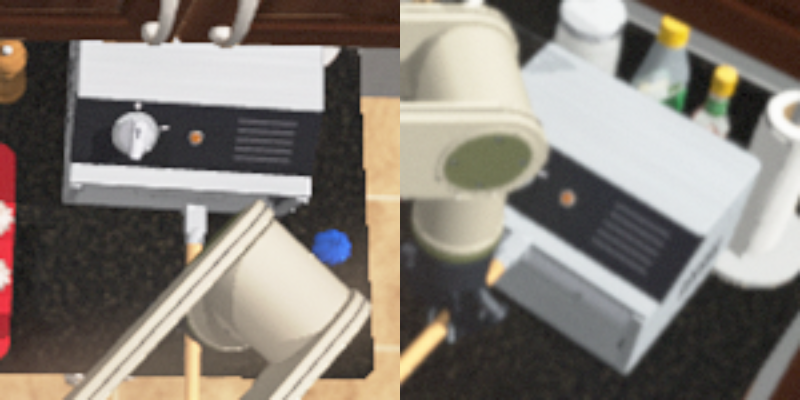

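The stick lies aligned with the grill axis, with its hook tip just in front of the opening at about (334,198) in the top picture. I'll check the tip offset numerically.

Run:
```python
from h import *
np.set_printoptions(precision=1,suppress=True)
for n,f in(('top','t2'),('scene','s2')):
    z=np.load(f'pics/{f}.npz'); P=cloud(n,z['d']); hs=cv2.cvtColor(z['im'],cv2.COLOR_RGB2HSV)
    m=(P[:,:,2]>150)&(P[:,:,2]<200)&(abs(P[:,:,1]+288)<25)&(P[:,:,0]>440)&(P[:,:,0]<530)
    q=P[m]; print(n,len(q),'x max',np.percentile(q[:,0],[50,95,99,100]),'y',np.median(q[:,1]),'z',np.percentile(q[:,2],[50,90]))
    w=m&(hs[:,:,1]>70)&(hs[:,:,0]<25); print(np.percentile(P[w][:,0],[95,100]) if w.any() else '', np.median(P[w],0))
print(plane('top',333.9,197.6,183))
a=gw(20)-121*U; go(*a,102,YAW); go(*a,79,YAW); a=gw(-140)-127*U; print(a)
```

```text
top 140 x max [482.6 506.8 510.2 510.5] y -282.9516423566592 z [181.4 184.7]
[458.7 461.6] [ 454.9 -279.7  181.2]
scene 154 x max [481.  505.7 506.9 509. ] y -290.4549928386465 z [180.6 184.1]
[461.9 463.7] [ 453.2 -290.5  180.5]
[ 504.4 -289.2  183. ]
row [6.6 0.1 7.6] 0.002
row [6.6 0.1 9.9] 0.002
[ 271.2 -280.2]
```

```bash
python3 -m crank '[[0,0,2,0,1],[0,0,4,0,1],[0,0,6,0,1],[0,0,7.5,0,1],[0.5,0,7.6,0,1],[1.5,0,7.6,0,1],[2.5,0,7.6,0,1],[3.5,0.1,7.6,0,1],[4.5,0.1,7.6,0,1],[5.5,0.1,7.6,0,1],[6.3,0.1,7.6,0,1],[6.7,0.1,7.6,0,1],[6.7,0.1,7.6,0,1]]'
python3 -m crank '[[0,0,0.6,0,1],[0,0,1.2,0,1],[0,0,1.8,0,1],[0,0,2.2,0,1],[0,0,2.2,0,1]]'
python3 -m crank '[[-0.2,0,0,0,1],[-0.4,0,0,0,1],[-0.6,0,0,0,1],[-0.8,0,0,0,1],[-1.0,0,0,0,1],[-1.4,0,0,0,1],[-1.8,0,0,0,1],[-2.2,0,0,0,1],[-2.6,0,0,0,1],[-2.6,0,0,0,1]]'
```

```text
time: 6.8
tool_pos: [438.5, -287.2, 102.2]
tcp_rot: [-180.0, 0.0, -2.0]
ft_force: [-0.3, 0.2, -2.0]
finger_gap: 15.6
grip_force: 78.4
time: 7.3
tool_pos: [437.4, -286.8, 79.2]
tcp_rot: [-179.9, 0.1, -2.1]
ft_force: [-0.2, 0.2, -1.7]
finger_gap: 15.7
grip_force: 78.4
time: 8.3
tool_pos: [411.5, -286.3, 80.2]
tcp_rot: [-180.0, 0.0, -2.1]
ft_force: [0.4, -0.8, -1.3]
finger_gap: 15.9
grip_force: 78.4
```

```bash
python3 -m crank '[[-1,0,0,0,1],[-2,0,0,0,1],[-3,0,0,0,1],[-4,0,0,0,1],[-5,0,0,0,1],[-6,0,0,0,1],[-7,0,0,0,1],[-8,0,0,0,1],[-9,0,0,0,1],[-10,0,0,0,1],[-11,0,0,0,1],[-12,0,0,0,1],[-12.5,0,0,0,1],[-13,0,0,0,1],[-13,0,0,0,1]]'
python3 -m crank '[[-0.2,0,0,0,1],[-0.4,0,0,0,1],[-0.6,0,0,0,1],[-0.8,0,0,0,1],[-0.9,0,0,0,1],[-0.9,0,0,0,1]]'
python3 - <<'E'
from h import *
t,_=shot('top','t3'); b,_=shot('scene','s3')
i=np.hstack([cv2.resize(t[120:270,260:410],(400,400)),cv2.resize(b[130:280,290:440],(400,400))]); cv2.imwrite('pics/c3.png',i[:,:,::-1])
E
```

```text
time: 9.8
tool_pos: [281.6, -281.7, 80.2]
tcp_rot: [180.0, 0.0, -2.1]
ft_force: [0.4, 0.9, -1.5]
finger_gap: 15.5
grip_force: 78.4
time: 10.4
tool_pos: [273.0, -281.3, 80.3]
tcp_rot: [-180.0, 0.0, -2.1]
ft_force: [0.3, 0.3, -1.4]
finger_gap: 15.5
grip_force: 78.4
```

View pics/c3.png

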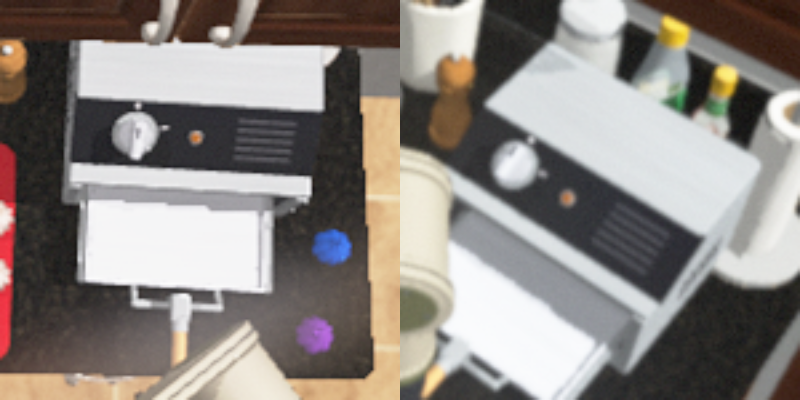

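The tray has come out with the hook on its bar (crop ~(177,305)). I'll ease on to the stop.

```bash
python3 -m crank '[[-0.15,0,0,0,1],[-0.3,0,0,0,1],[-0.3,0,0,0,1]]'
python3 -m crank '[[-0.15,0,0,0,1],[-0.3,0,0,0,1],[-0.3,0,0,0,1]]'
python3 -m crank '[[-0.15,0,0,0,1],[-0.3,0,0,0,1],[-0.3,0,0,0,1]]' | grep -E 'pos|force'
```

```text
time: 10.8
tool_pos: [270.0, -281.1, 80.2]
tcp_rot: [-180.0, 0.0, -2.1]
ft_force: [1.1, 0.1, -1.1]
finger_gap: 15.8
grip_force: 78.4
time: 11.1
tool_pos: [267.5, -281.1, 80.4]
tcp_rot: [180.0, -0.1, -2.1]
ft_force: [3.8, 0.7, -1.8]
finger_gap: 15.6
grip_force: 78.3
tool_pos: [267.3, -281.6, 81.4]
ft_force: [19.7, 0.8, -6.2]
grip_force: 78.2
```

Stop reached (19.7 N at TCP x 267). Next: unhook, lift, and carry the stick back to the cooktop.

```bash
python3 -m crank '[[0.3,0,0,0,1],[0.6,0,0,0,1],[1.0,0,0,0,1],[1.0,0,0,0,1],[1.0,0,-1.5,0,1],[1.0,0,-3,0,1],[1.5,0,-5,0,1],[4,0,-7.5,0,1],[7,0,-9.5,0,1],[10,0,-9.8,0,1],[10.4,0,-9.8,0,1],[10.4,0,-9.8,0,1]]' | grep pos
python3 -m crank '[[0,-3,0,-0.1,1],[0,-6.5,0,-0.2,1],[0,-10,0,-0.3,1],[-0.5,-14,0,-0.4,1],[-1,-18,0,-0.5,1],[-1,-22,0,-0.65,1],[-1.5,-26,0,-0.8,1],[-1.5,-30,0,-0.95,1],[-2,-34,0,-1.1,1],[-2,-38,0,-1.25,1],[-2.5,-42,0,-1.4,1],[-2.5,-46,0,-1.5,1],[-3,-50,0,-1.6,1],[-3,-53,0,-1.7,1],[-3.5,-56,0,-1.8,1],[-3.5,-58.5,0,-1.881,1],[-3.5,-60.2,0,-1.881,1],[-3.5,-60.2,0,-1.881,1],[-3.5,-60.2,0,-1.881,1]]' | grep pos
python3 - <<'E'
from h import *
st(); go(358,320,40,105.7)
np.set_printoptions(precision=1,suppress=True)
for n in('top','scene'):
    im,d=shot(n,n+'4'); P=cloud(n,d); q=P.reshape(-1,3)
    m=(abs(q[:,2]-40)<12)&(q[:,0]<530)&(q[:,0]>405)&(q[:,1]<-150)&(q[:,1]>-430)
    r=q[m]; print(n,len(r),cv2.minAreaRect(r[:,:2].astype('f4')),np.percentile(r,[1,50,99],axis=0).tolist())
    hs=cv2.cvtColor(im,cv2.COLOR_RGB2HSV)
t=cv2.imread('pics/top4.png');s=cv2.imread('pics/scene4.png')
cv2.imwrite('pics/c4.png',np.hstack([cv2.resize(t[160:260,260:380],(480,400)),cv2.resize(s[205:285,270:366],(480,400))])[:, :960][:, ::1][:, 80:880])
E
```

```text
tool_pos: [368.2, -284.5, 177.8]
tool_pos: [354.4, 316.9, 177.5]
14.5 [354.4 316.9 177.5] [-1.799e+02  1.000e-01  1.057e+02] F [ 0.6 -0.5 -2.2] gap 15.3 grip 78.7 j6 20.0
row [ 0.22  0.45 13.75] 0.0
top 2238 ((468.99224853515625, -294.16729736328125), (270.6701354980469, 121.80274200439453), 89.98751831054688) [[418.96695192117454, -411.6606852809548, 32.44154251379468], [474.3151838446168, -289.06923193027563, 39.5977290360176], [528.9395521462008, -162.24074029656177, 48.666859122447505]]
scene 2516 ((468.5491027832031, -294.26019287109375), (122.81239318847656, 271.19744873046875), 0.055061038583517075) [[415.934338309618, -413.95640880938953, 32.415563904351686], [472.1102157856708, -298.9281391160723, 38.83706034617897], [528.9154800044373, -163.37930444558012, 47.26856508098358]]
```

View pics/c4.png

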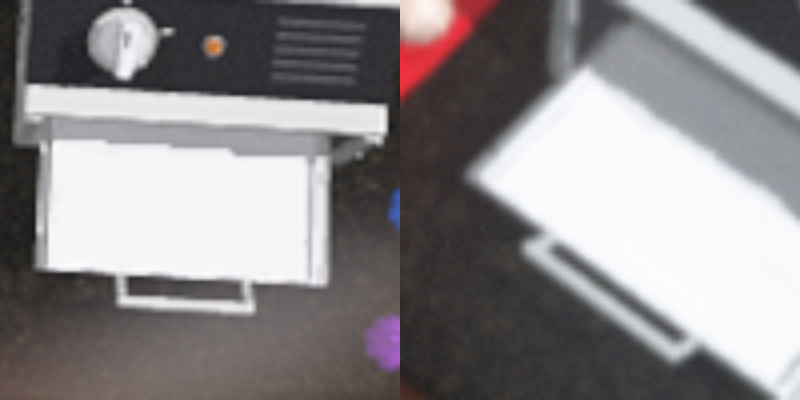

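The full picture shows the tray out: its bar corners are at top (309,234) and (343,236), and the floor is clear. Now I'll lay the stick down and triangulate the tray.

```bash
python3 -m crank '[[0.2,0.4,3,0,1],[0.2,0.4,6,0,1],[0.2,0.4,9,0,1],[0.2,0.4,11.5,0,1],[0.2,0.4,13,0,1],[0.2,0.4,13.6,0,1],[0.2,0.4,13.8,0,1],[0.2,0.4,13.8,0,1],[0.2,0.4,13.8,0,3],[0.2,0.4,13.8,0,6],[0.2,0.4,13.8,0,8.5],[0.2,0.4,13.8,0,8.5],[0.2,0.4,13.8,0,8.5],[0.2,0.4,11,0,8.5],[0.2,0.4,6,0,8.5],[0.2,0.4,2,0,8.5],[0.2,0.4,2,0,8.5]]'
cat >> h.py <<'E'
def bulbs():
    for n in('top','scene'):
        im,d=snapshot(n); P=cloud(n,d); hs=cv2.cvtColor(im,cv2.COLOR_RGB2HSV)
        m=(P[:,:,2]>28)&(P[:,:,2]<80)&(P[:,:,0]>360)&(P[:,:,0]<580)&(P[:,:,1]>-90)&(P[:,:,1]<95)&(hs[:,:,1]<110)&(hs[:,:,2]>110)
        k,l,s,ce=cv2.connectedComponentsWithStats(m.astype('uint8'))
        for j in range(1,k):
            if s[j,4]>25:
                q=P[l==j]; t=q[q[:,2]>np.nanmax(q[:,2])-16]
                print(n,s[j,4],'centre',q.mean(0).round(1),'top',np.nanmax(q[:,2]).round(1),'tip',t.mean(0).round(1), (q[:,:2].min(0)/2+q[:,:2].max(0)/2).round(1))
E
python3 - <<'E'
from h import *
np.set_printoptions(precision=1,suppress=True)
st()
for a,b in(((309.5,234.5),(295.4,254.6)),((343.2,236.5),(326.4,275.4))):
    print(tri('top',a,'scene',b), plane('top',*a,59),plane('scene',*b,59))
for n in('top','scene'):
    P=cloud(n,np.load(f'pics/{n}4.npz')['d']); q=P.reshape(-1,3)
    m=(q[:,2]>30)&(q[:,2]<50)&(q[:,0]>405)&(q[:,0]<530); E=[];W=[]
    for y0 in range(-390,-180,8):
        s=q[m&(abs(q[:,1]-y0)<4)&(q[:,0]>412)]; E.append((y0,np.percentile(s[:,0],2)))
    E=np.array(E);p=np.polyfit(E[:,0],E[:,1],1);print(n,'tray front',p[0],np.polyval(p,-286))
    for x0 in range(440,520,8):
        s=q[m&(abs(q[:,0]-x0)<4)&(q[:,1]<-130)&(q[:,1]>-440)]; W.append((x0,*np.percentile(s[:,1],[2,98])))
    W=np.array(W); print('edges',W.mean(0), 'floor z',np.median(q[m&(abs(q[:,1]+290)<60)&(q[:,0]>440)&(q[:,0]<500)][:,2]))
bulbs()
E
```

```text
time: 16.3
tool_pos: [361.6, 323.6, 165.3]
tcp_rot: [179.4, -0.2, 105.7]
ft_force: [1.4, 0.2, -0.1]
finger_gap: 85.0
grip_force: 0.0
16.3 [361.6 323.6 165.3] [179.4  -0.2 105.7] F [ 1.4  0.2 -0.1] gap 85.0 grip 0.0 j6 20.1
(array([ 397. , -228.8,   56.5]), np.float64(0.6287936462681561)) [ 396.5 -228.3   59. ] [ 396.  -229.8   59. ]
(array([ 392.9, -344.6,   62.9]), np.float64(3.4867017486337004)) [ 392.  -344.2   59. ] [ 396.3 -344.7   59. ]
top tray front 0.033822528290614814 422.02172098394385
edges [ 476.  -408.5 -163.9] floor z 39.15775152227454
scene tray front 0.036825102599590466 419.12849544489853
edges [ 476.  -410.8 -167.9] floor z 38.59433707450924
top 135 centre [514.9  40.4  44.2] top 69.9 tip [516.2  38.2  58.6] [516.7  41.1]
top 133 centre [511.3 -46.5  44.4] top 58.8 tip [512.8 -47.5  49.8] [513.1 -47.6]
top 137 centre [435.8 -44.1  44.5] top 62.9 tip [437.6 -44.3  51.7] [436.7 -43.7]
top 132 centre [427.8  38.8  44.4] top 61.6 tip [430.2  39.6  50.5] [428.1  38.4]
scene 123 centre [510.4  33.5  41.9] top 61.8 tip [513.7  36.1  49.8] [513.9  36.3]
scene 136 centre [506.4 -52.8  42.3] top 62.6 tip [511.3 -51.1  51.1] [510.9 -49.6]
scene 140 centre [423.7  32.2  42.4] top 62.8 tip [428.   34.5  51.5] [425.6  33.7]
scene 139 centre [430.7 -51.3  43.2] top 65.3 tip [435.1 -49.2  53.8] [432.2 -47.9]
```

```bash
sed -i 's/O=np.array(\[538,-290.\])/O=np.array([535,-290.5])/' h.py
python3 - <<'E'
from h import *
st(); go(427,36.5,130,87.9)
B=np.array([[427,36.5],[515,38.5],[434.5,-46],[512,-48.5]])
S=[gw(-72,y) for y in(-81,-27,27,81)]
for p in list(B)+S: print(np.round(p,1))
R=lambda d:(np.dot(V,d)/10,np.dot(U,d)/10)
for i in range(4):
    print(i,'b->slot',np.round(R(S[i]-B[i]),2),'slot->next',np.round(R(B[i+1]-S[i]),2) if i<3 else '')
E
```

```text
16.4 [359.  321.7 159.6] [ 1.798e+02 -1.000e-01  1.057e+02] F [-0.7 -0.5 -1.2] gap 85.3 grip 0.0 j6 20.1
row [-29.3   -1.19   2.92] 0.311
[427.   36.5]
[515.   38.5]
[434.5 -46. ]
[512.  -48.5]
[ 460.1 -368.8]
[ 462.1 -314.8]
[ 464.  -260.9]
[ 466.  -206.9]
0 b->slot [-40.38   4.79] slot->next [40.9  4. ]
1 b->slot [-35.5  -4. ] slot->next [26.77 -3.74]
2 b->slot [-21.37   3.74] slot->next [21.4   4.01]
3 b->slot [-16.    -4.01] slot->next
```

```bash
python3 -m crank '[[-4,-0.2,1,0.05,6.5],[-8,-0.4,2,0.1,6.5],[-12,-0.5,2.9,0.15,6.5],[-16,-0.7,2.9,0.2,6.5],[-20,-0.9,2.9,0.25,6.5],[-24,-1,2.9,0.311,6.5],[-27.5,-1.1,2.9,0.311,6.5],[-29.3,-1.2,2.9,0.311,6.5],[-29.3,-1.2,2.9,0.311,6.5],[-29.3,-1.2,2.9,0.311,6.5],[-29.3,-1.2,2.9,0.311,6.5]]' 25
python3 - <<'E'
from h import *
st(); go(427,36.5,45,87.9); bulbs()
E
```

```text
time: 17.5
tool_pos: [425.1, 36.7, 128.3]
tcp_rot: [-179.9, -0.0, 87.9]
ft_force: [-0.1, 0.7, -0.3]
finger_gap: 65.0
grip_force: 0.0
17.5 [425.1  36.7 128.3] [-179.9   -0.    87.9] F [-0.1  0.7 -0.3] gap 65.0 grip 0.0 j6 0.1
row [-0.01  0.21  8.33] 0.0
top 128 centre [511.2 -47.5  44.1] top 63.6 tip [514.3 -44.8  51.4] [513.3 -49.3]
top 133 centre [435.5 -44.4  44.9] top 58.3 tip [436.4 -45.   48. ] [436.5 -43.9]
scene 121 centre [509.9  33.7  42.2] top 62.1 tip [513.8  34.9  49.9] [515.4  37.4]
scene 137 centre [506.2 -53.1  42.4] top 58.8 tip [509.3 -51.1  48.2] [509.8 -50.8]
scene 141 centre [423.2  32.   42.4] top 61.5 tip [427.8  35.8  51. ] [425.1  34.8]
scene 138 centre [430.8 -50.9  43. ] top 59.5 tip [433.  -49.8  48.8] [432.5 -47.5]
```

```bash
python3 -m crank '[[0,0.2,2.5,0,6.5],[0,0.2,5,0,6.5],[0,0.2,7,0,6.5],[0,0.2,8.3,0,6.5],[0,0.2,8.3,0,6.5],[0,0.2,8.3,0,5],[0,0.2,8.3,0,3.5],[0,0.2,8.3,0,3],[0,0.2,8.3,0,3],[0,0.2,8.3,0,3],[0,0.2,8.3,0,3],[0,0.2,7.5,0,3],[0,0.2,5,0,3],[0,0.2,2,0,3],[0,0.2,0,0,3],[0,0.2,0,0,3]]' 25
python3 - <<'E'
from h import *
p=gw(-72,-81); go(*p,128,87.9); go(*p,75,87.9)
E
```

```text
time: 19.2
tool_pos: [430.2, 35.6, 133.0]
tcp_rot: [179.7, 0.0, 87.9]
ft_force: [0.8, 0.1, -0.2]
finger_gap: 47.2
grip_force: 26.0
row [-40.3    4.48   0.53] -0.0
row [-40.3    4.44   5.83] -0.0
```

```bash
python3 -m crank '[[-2,0.3,0,0,3],[-5,0.6,0,0,3],[-9,1,0,0,3],[-13,1.5,0,0,3],[-17,2,0,0,3],[-21,2.5,0,0,3],[-25,3,0,0,3],[-29,3.5,0,0,3],[-33,4,0,0,3],[-36.5,4.5,0,0,3],[-39,4.7,0,0,3],[-40.3,4.7,0,0,3],[-40.3,4.7,0,0,3],[-40.3,4.7,0,0,3],[-40.3,4.7,0,0,3]]' 25
python3 - <<'E'
from h import *
st(); p=gw(-72,-81); go(*p,75,87.9)
E
```

```text
time: 20.7
tool_pos: [460.0, -367.2, 129.0]
tcp_rot: [-180.0, -0.1, 87.9]
ft_force: [0.6, -0.4, -0.8]
finger_gap: 47.3
grip_force: 26.0
20.7 [ 460.  -367.2  129. ] [-1.80e+02 -1.00e-01  8.79e+01] F [ 0.6 -0.4 -0.8] gap 47.3 grip 26.0 j6 -41.5
row [-0.16  0.01  5.4 ] 0.001
```

```bash
python3 -m crank '[[-0.15,0,2,0,3],[-0.15,0,3.8,0,3],[-0.15,0,5,0,3],[-0.15,0,5.4,0,3],[-0.15,0,5.4,0,3],[-0.15,0,5.4,0,5],[-0.15,0,5.4,0,6],[-0.15,0,5.4,0,6.5],[-0.15,0,5.4,0,6.5],[-0.15,0,4,0,6.5],[-0.15,0,1,0,6.5],[-0.15,0,0,0,6.5],[-0.15,0,0,0,6.5]]' 25
python3 -m crank '[[4,0.5,0,0,6.5],[8,1,0,0,6.5],[12,1.5,0,0,6.5],[16,2,0,0,6.5],[20,2.5,0,0,6.5],[24,3,0,0,6.5],[28,3.5,0,0,6.5],[32,4,0,0,6.5],[36,4,0,0,6.5],[39,4,0,0,6.5],[40.9,4,0,0,6.5],[40.9,4,0,0,6.5],[40.9,4,0,0,6.5],[40.9,4,0,0,6.5]]' 25
python3 - <<'E'
from h import *
st(); go(515,38.5,45,87.9); bulbs()
for n in('top','scene'):
    im,d=snapshot(n); cv2.imwrite(f'pics/{n}5.png',im[:,:,::-1])
t=cv2.imread('pics/top5.png');s=cv2.imread('pics/scene5.png')
cv2.imwrite('pics/c5.png',np.hstack([cv2.resize(t[150:260,200:400],(400,220)),cv2.resize(s[170:290,220:420],(400,240))[:220]]))
E
```

```text
time: 22.0
tool_pos: [461.4, -371.7, 132.5]
tcp_rot: [179.8, 0.2, 87.9]
ft_force: [0.8, 0.1, -0.1]
finger_gap: 65.2
grip_force: 0.0
time: 23.4
tool_pos: [514.8, 36.2, 128.7]
tcp_rot: [-180.0, 0.0, 87.8]
ft_force: [-0.1, 0.3, -0.2]
finger_gap: 64.8
grip_force: 0.0
23.4 [514.8  36.2 128.7] [-180.     0.    87.8] F [-0.1  0.3 -0.2] gap 64.8 grip 0.0 j6 0.5
row [0.24 0.02 8.37] -0.001
top 131 centre [511.2 -46.9  44.5] top 64.9 tip [513.5 -48.9  52.8] [513.1 -47.6]
top 138 centre [435.5 -43.9  44.4] top 60.4 tip [438.1 -45.   49.7] [436.5 -42. ]
scene 123 centre [509.8  33.1  42.8] top 64.3 tip [511.4  35.6  51.9] [514.9  36.6]
scene 132 centre [506.3 -52.4  42.7] top 64.9 tip [510.8 -51.6  54. ] [509.2 -50.5]
scene 140 centre [430.7 -51.3  43. ] top 60.8 tip [434.2 -49.5  49.8] [432.7 -48.2]
```

View pics/c5.png

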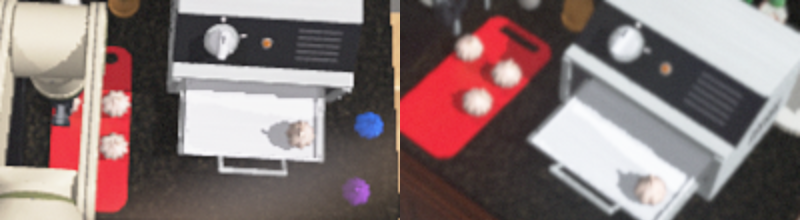

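The first bulb stands on the tray's right, at crop (300,133). On to the second.

```bash
python3 -m crank '[[0.1,0,2.5,0,6.5],[0.1,0,5,0,6.5],[0.1,0,7,0,6.5],[0.1,0,8.3,0,6.5],[0.1,0,8.3,0,6.5],[0.1,0,8.3,0,5],[0.1,0,8.3,0,3.5],[0.1,0,8.3,0,3],[0.1,0,8.3,0,3],[0.1,0,8.3,0,3],[0.1,0,8.3,0,3],[0.1,0,7.5,0,3],[0.1,0,5,0,3],[0.1,0,2,0,3],[0.1,0,0,0,3],[0.1,0,0,0,3]]' 25 | grep -E 'pos|gap'
python3 -m crank '[[-2,-0.3,0,0,3],[-5,-0.6,0,0,3],[-9,-1,0,0,3],[-13,-1.5,0,0,3],[-17,-2,0,0,3],[-21,-2.5,0,0,3],[-25,-3,0,0,3],[-29,-3.5,0,0,3],[-32,-4,0,0,3],[-34,-4,0,0,3],[-35.3,-4,0,0,3],[-35.3,-4,0,0,3],[-35.3,-4,0,0,3],[-35.3,-4,0,0,3]]' 25 | grep -E 'gap'
python3 - <<'E'
from h import *
st(); p=gw(-72,-27); go(*p,75,87.9)
E
```

```text
tool_pos: [517.5, 38.0, 133.3]
finger_gap: 48.0
finger_gap: 47.6
26.6 [ 462.4 -311.9  129.1] [-180.   -0.   88.] F [-0.4 -0.3  0.7] gap 47.6 grip 26.0 j6 -37.2
row [-0.3  -0.02  5.41] 0.001
```

```bash
python3 -m crank '[[-0.3,0,2,0,3],[-0.3,0,3.8,0,3],[-0.3,0,5,0,3],[-0.3,0,5.4,0,3],[-0.3,0,5.4,0,3],[-0.3,0,5.4,0,5],[-0.3,0,5.4,0,6],[-0.3,0,5.4,0,6.5],[-0.3,0,5.4,0,6.5],[-0.3,0,4,0,6.5],[-0.3,0,1,0,6.5],[-0.3,0,0,0,6.5],[-0.3,0,0,0,6.5]]' 25 | grep gap
python3 -m crank '[[4,-0.5,0,0,6.5],[8,-1,0,0,6.5],[12,-1.5,0,0,6.5],[16,-2,0,0,6.5],[20,-2.5,0,0,6.5],[23,-3,0,0,6.5],[25,-3.5,0,0,6.5],[26.8,-3.7,0,0,6.5],[26.8,-3.7,0,0,6.5],[26.8,-3.7,0,0,6.5],[26.8,-3.7,0,0,6.5]]' 25 | grep gap
python3 - <<'E'
from h import *
bulbs(); st(); go(434.5,-46,45,87.9)
E
```

```text
finger_gap: 65.0
finger_gap: 65.3
scene 114 centre [496.2 -19.3  40.9] top 52.5 tip [497.1 -18.9  43.3] [501.4 -13.9]
scene 138 centre [431.  -51.3  43. ] top 59.5 tip [433.6 -50.2  48.9] [432.3 -48.3]
29.1 [434.9 -47.9 129.1] [-180.     0.    87.8] F [-0.3  0.2 -0.6] gap 65.1 grip 0.0 j6 -10.8
row [ 0.19 -0.05  8.41] -0.001
```

Bulb four was nudged to about (500,−14). I'll take the third now with a slightly narrower opening.

```bash
python3 -m crank '[[0,0,0,0,6],[0,0,0,0,6],[0,-0.1,2.5,0,6],[0,-0.1,5,0,6],[0,-0.1,7,0,6],[0,-0.1,8.3,0,6],[0,-0.1,8.3,0,6],[0,-0.1,8.3,0,5],[0,-0.1,8.3,0,3.5],[0,-0.1,8.3,0,3],[0,-0.1,8.3,0,3],[0,-0.1,8.3,0,3],[0,-0.1,8.3,0,3],[0,0,7.5,0,3],[0,0,5,0,3],[0,0,2,0,3],[0,0,0,0,3],[0,0,0,0,3]]' 25 | grep -E 'pos|gap'
python3 -m crank '[[-2,0.3,0,0,3],[-5,0.7,0,0,3],[-9,1.3,0,0,3],[-13,2,0,0,3],[-16.5,2.7,0,0,3],[-19,3.3,0,0,3],[-20.5,3.7,0,0,3],[-21.4,3.7,0,0,3],[-21.4,3.7,0,0,3],[-21.4,3.7,0,0,3]]' 25 | grep -E 'gap'
python3 - <<'E'
from h import *
st(); p=gw(-72,27); go(*p,75,87.9); bulbs()
E
```

```text
tool_pos: [437.1, -47.5, 133.0]
finger_gap: 45.9
finger_gap: 45.6
31.9 [ 463.7 -261.3  128.9] [-1.80e+02 -1.00e-01  8.79e+01] F [-0.4  0.1 -0.8] gap 45.6 grip 25.8 j6 -32.8
row [0.04 0.03 5.39] 0.0
top 134 centre [502.9 -13.1  44.3] top 63.2 tip [504.2 -13.6  52.2] [505.2 -12.3]
scene 134 centre [498.1 -18.9  43.1] top 63.2 tip [502.  -17.2  52.1] [501.3 -15.5]
```

```bash
python3 -m crank '[[0,0,2,0,3],[0,0,3.8,0,3],[0,0,5,0,3],[0,0,5.4,0,3],[0,0,5.4,0,3],[0,0,5.4,0,5],[0,0,5.4,0,6],[0,0,5.4,0,6.5],[0,0,5.4,0,6.5],[0,0,4,0,6.5],[0,0,1,0,6.5],[0,0,0,0,6.5],[0,0,0,0,6.5]]' 25 | grep gap
python3 -m crank '[[4,0.5,0,0,6.5],[8,1,0,0,6.5],[12,1.5,0,0,6.5],[16,2,0,0,6.5],[20,2.5,0,0,6.5],[23,3,0,0,6.5],[24.8,3.05,0,0,6.5],[24.8,3.05,0,0,6.5],[24.8,3.05,0,0,6.5],[24.8,3.05,0,0,6.5]]' 25 | grep gap
python3 - <<'E'
from h import *
bulbs(); st(); go(503.5,-14.5,45,87.9)
E
```

```text
finger_gap: 65.1
finger_gap: 65.1
scene 135 centre [498.2 -19.1  42.8] top 62.8 tip [502.7 -18.7  52.3] [501.1 -14.5]
34.4 [503.5 -16.6 129.1] [-180.     0.    87.8] F [ 0.2 -0.1  0.3] gap 64.8 grip 0.0 j6 -5.5
row [ 0.21 -0.    8.41] -0.002
```

```bash
python3 -m crank '[[0.1,0,2.5,0,6.5],[0.1,0,5,0,6.5],[0.1,0,7,0,6.5],[0.1,0,8.3,0,6.5],[0.1,0,8.3,0,6.5],[0.1,0,8.3,0,5],[0.1,0,8.3,0,3.5],[0.1,0,8.3,0,3],[0.1,0,8.3,0,3],[0.1,0,8.3,0,3],[0.1,0,8.3,0,3],[0,0,7.5,0,3],[0,0,5,0,3],[0,0,2,0,3],[0,0,0,0,3],[0,0,0,0,3]]' 25 | grep -E 'pos|gap'
python3 -m crank '[[-2,-0.3,0,0,3],[-5,-0.8,0,0,3],[-9,-1.4,0,0,3],[-13,-2,0,0,3],[-16,-2.5,0,0,3],[-18,-3,0,0,3],[-19.3,-3,0,0,3],[-19.3,-3,0,0,3],[-19.3,-3,0,0,3],[-19.3,-3,0,0,3]]' 25 | grep -E 'gap'
python3 - <<'E'
from h import *
st(); p=gw(-72,81); go(*p,75,87.9)
E
```

```text
tool_pos: [505.9, -15.9, 133.2]
finger_gap: 44.9
finger_gap: 44.7
37.0 [ 466.7 -206.2  129. ] [-180.    -0.    87.9] F [-0.2  0.   0.1] gap 44.7 grip 25.5 j6 -27.6
row [-0.07 -0.06  5.4 ] 0.001
```

```bash
python3 -m crank '[[-0.1,-0.1,2,0,3],[-0.1,-0.1,3.8,0,3],[-0.1,-0.1,5,0,3],[-0.1,-0.1,5.4,0,3],[-0.1,-0.1,5.4,0,3],[-0.1,-0.1,5.4,0,5],[-0.1,-0.1,5.4,0,6],[-0.1,-0.1,5.4,0,6.5],[-0.1,-0.1,5.4,0,6.5],[-0.1,-0.1,4,0,6.5],[-0.1,-0.1,0,0,6.5],[0,0,-3.6,0,6.5],[0,0,-3.6,0,6.5]]' 25 | grep gap
python3 -m crank '[[4,-1,0,0,8.5],[8,-2,0,0,8.5],[12,-3,0,0,8.5],[16,-4,0,0,8.5],[20,-5,0,0,8.5],[24,-6,0,0,8.5],[28,-7,0,-0.1,8.5],[32,-8,0,-0.15,8.5],[36,-9,0,-0.2,8.5],[40,-10,0,-0.25,8.5],[44,-11,0,-0.311,8.5],[48,-12,0,-0.311,8.5],[51,-12.5,0,-0.311,8.5],[52.3,-12.7,0,-0.311,8.5],[52.3,-12.7,0,-0.311,8.5],[52.3,-12.7,0,-0.311,8.5],[52.3,-12.7,0,-0.311,8.5]]' 60 | grep gap
python3 - <<'E'
from h import *
np.set_printoptions(precision=1,suppress=True)
st()
for n in('top','scene'):
    im,d=shot(n,n+'6'); P=cloud(n,d); hs=cv2.cvtColor(im,cv2.COLOR_RGB2HSV)
    w=((hs[:,:,0]>7)&(hs[:,:,0]<26)&(hs[:,:,1]>70)&(hs[:,:,2]>110)&(P[:,:,2]>28)&(P[:,:,2]<60)&(P[:,:,0]>300)&(P[:,:,0]<420)&(P[:,:,1]>200)&(P[:,:,1]<440))
    g=np.array([plane(n,u,v,42)[:2] for v,u in np.argwhere(w)],'f4')
    r=cv2.fitLine(g,cv2.DIST_L2,0,.01,.01).ravel(); t=(g-r[2:])@r[:2]
    print(n,len(g),r,np.degrees(np.arctan2(r[1],r[0]))%180,'ext',t.min(),t.max(),r[2:]+r[:2]*(t.min()+t.max())/2)
go(358,320,39,105.7)
t=cv2.imread('pics/top6.png');s=cv2.imread('pics/scene6.png')
cv2.imwrite('pics/c6.png',np.vstack([np.hstack([cv2.resize(t[150:250,270:395],(400,320)),cv2.resize(s[180:280,265:390],(400,320))]),np.hstack([cv2.resize(t[200:270,90:200],(400,254)),cv2.resize(s[150:220,110:220],(400,254))])]))
E
```

```text
finger_gap: 64.8
finger_gap: 84.8
40.0 [359.3 318.8 165.3] [-180.     0.   105.6] F [-0.  -0.4 -0.2] gap 84.8 grip 0.0 j6 19.9
top 151 [  0.3  -1.  369.3 284.4] 106.36144 ext -122.90813 54.772545 [359.7 317.1]
scene 227 [  0.3  -1.  354.9 315.8] 105.84839 ext -93.76885 88.88011 [354.3 318.1]
row [ 0.1 -0.1 12.6] -0.002
```

View pics/c6.png

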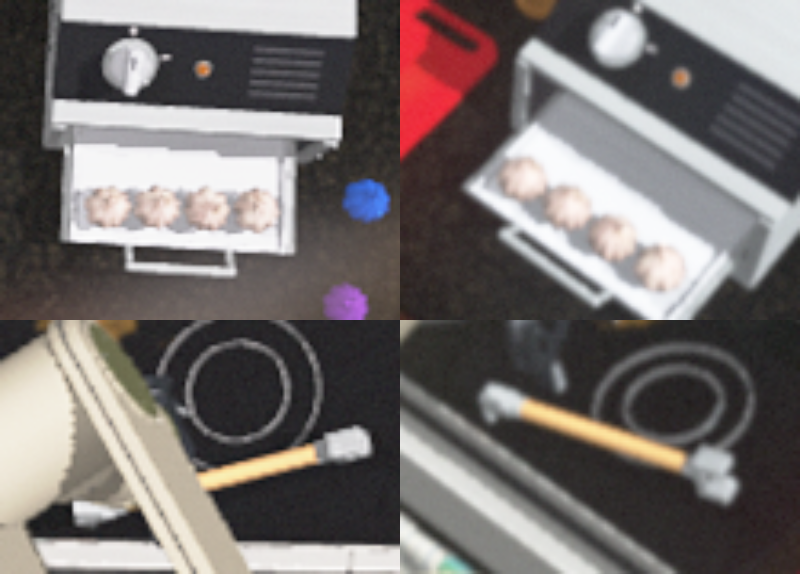

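All four bulbs stand in a row on the tray (top crop (108–258,207)), and the stick lies as I left it. I'll grip it 25 mm toward the fork and carry it over.

```bash
python3 - <<'E'
from h import *
go(364.3,294.5,39,105.7)
E
python3 -m crank '[[-2.4,0,3,0,8.5],[-2.4,0,6,0,8.5],[-2.4,0,9,0,8.5],[-2.4,0,11.5,0,8.5],[-2.4,-0.1,12.6,0,8.5],[-2.4,-0.1,12.6,0,8.5],[-2.4,-0.1,12.6,0,3],[-2.4,-0.1,12.6,0,1],[-2.4,-0.1,12.6,0,1],[-2.4,-0.1,12.6,0,1],[-2.4,-0.1,12.6,0,1],[-2.4,-0.1,12.6,0,1],[-2.4,-0.1,12.6,0,1],[-2.4,-0.1,12.6,0,1]]' 90
python3 -m crank '[[0,0,-1,0,1],[0,0,-3,0,1],[0,0,-6,0,1],[0,0,-9,0,1],[0,0,-12,0,1],[0,0,-14,0,1],[0,0,-14,0,1],[0,0,-14,0,1]]' 90
python3 - <<'E'
from h import *
go(371,-284,178,177.9)
E
```

```text
row [-2.48 -0.18 12.63] -0.002
time: 41.5
tool_pos: [365.2, 297.0, 40.2]
tcp_rot: [179.9, -0.0, 105.7]
ft_force: [-0.6, -0.6, 6.0]
finger_gap: 15.3
grip_force: 87.7
time: 42.3
tool_pos: [364.3, 296.5, 179.0]
tcp_rot: [180.0, -0.0, 105.7]
ft_force: [0.1, -0.2, -1.7]
finger_gap: 14.9
grip_force: 88.2
row [-56.07 -15.07   0.09] -1.26
```

```bash
python3 -m crank '[[-2,-0.5,0,0,1],[-5,-1.3,0,0,1],[-9,-2.4,0,0,1],[-13,-3.5,0,0,1],[-17,-4.6,0,0,1],[-21,-5.6,0,0,1],[-25,-6.7,0,0,1],[-29,-7.8,0,0,1],[-33,-8.9,0,0,1],[-37,-9.9,0,0,1],[-41,-11,0,0,1],[-44,-11.8,0,-0.1,1],[-47,-12.6,0,-0.2,1],[-50,-13.4,0,-0.3,1],[-52,-14,0,-0.4,1],[-54,-14.5,0,-0.5,1],[-56,-15.1,0,-0.6,1],[-56,-15.1,0,-0.7,1],[-56,-15.1,0,-0.8,1],[-56,-15.1,0,-0.8,1]]'
python3 -m crank '[[0,0,0,-0.1,1],[0,0,0,-0.2,1],[0,0,0,-0.3,1],[0,0,0,-0.4,1],[0,0,0,-0.46,1],[0,0,0,-0.46,1],[0,0,0,-0.46,1]]'
python3 - <<'E'
from h import *
np.set_printoptions(precision=1,suppress=True)
st()
for n in('top','scene'):
    im,d=shot(n,n+'7'); P=cloud(n,d); hs=cv2.cvtColor(im,cv2.COLOR_RGB2HSV)
    m=(P[:,:,2]>130)&(P[:,:,2]<215)&(abs(P[:,:,1]+288)<22)&(P[:,:,0]>415)&(P[:,:,0]<515)
    q=P[m]; print(n,len(q),'x',np.percentile(q[:,0],[50,95,99,100]),'y',np.median(q[:,1]),'z',np.percentile(q[:,2],[50,90]))
go(262,gw(-300)[1],178,177.9)
t=cv2.imread('pics/top7.png');s=cv2.imread('pics/scene7.png')
cv2.imwrite('pics/c7.png',np.hstack([cv2.resize(t[150:275,270:395],(400,400)),cv2.resize(s[170:295,255:380],(400,400))]))
E
```

```text
time: 44.3
tool_pos: [369.6, -282.6, 177.0]
tcp_rot: [179.9, -0.2, 151.6]
ft_force: [1.0, -0.0, -0.5]
finger_gap: 15.6
grip_force: 88.2
time: 45.0
tool_pos: [370.3, -282.8, 178.3]
tcp_rot: [179.9, -0.1, 177.7]
ft_force: [-0.0, 0.8, -1.1]
finger_gap: 15.3
grip_force: 88.2
45.0 [ 370.3 -282.8  178.3] [179.9  -0.1 177.7] F [-0.   0.8 -1.1] gap 15.3 grip 88.2 j6 -131.4
top 125 x [467.6 484.2 484.9 485.3] y -279.44263847051633 z [195.1 199.7]
scene 154 x [460.4 482.2 484.3 486.3] y -293.9213910797064 z [190.7 198.4]
row [10.8 -0.1  0.1] -0.003
```

View pics/c7.png

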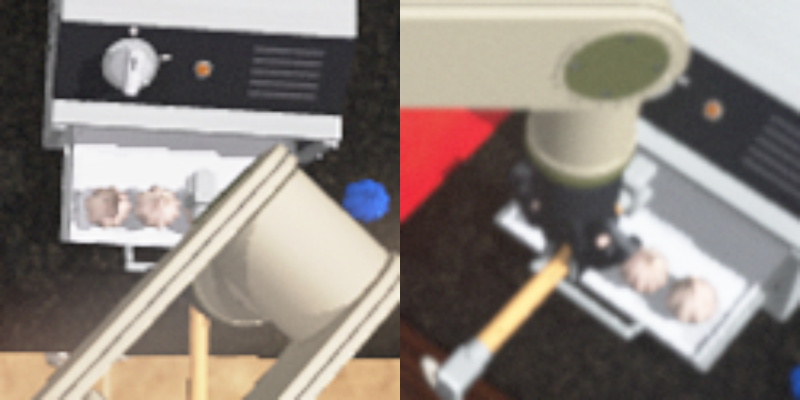

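The forked end now points at the grill, tip at x≈485 (115 ahead of the TCP), with the hook end trailing toward the robot. I'll back off and lower.

```bash
python3 -m crank '[[2,0,0,0,1],[4,0,0,0,1],[6,0,0,0,1],[8,0,0,0,1],[10,0,0,0,1],[10.8,0,0,0,1],[10.8,0,0,0,1],[10.8,0,2,0,1],[10.8,0,4,0,1],[10.8,0,6,0,1],[10.8,0,8,0,1],[10.8,0,10,0,1],[10.8,0,11.3,0,1],[10.8,0,11.3,0,1],[10.8,0,11.3,0,1]]'
python3 - <<'E'
from h import *
np.set_printoptions(precision=1,suppress=True)
for n in('top','scene'):
    im,d=shot(n,n+'8'); P=cloud(n,d)
    m=(P[:,:,2]>45)&(P[:,:,2]<110)&(abs(P[:,:,1]+284)<20)&(P[:,:,0]>310)&(P[:,:,0]<389)
    q=P[m]; print(n,len(q),'x',np.percentile(q[:,0],[50,95,99,100]),'y',np.median(q[:,1]),'z',np.percentile(q[:,2],[50,90,98]))
t=cv2.imread('pics/top8.png');s=cv2.imread('pics/scene8.png')
cv2.imwrite('pics/c8.png',np.hstack([cv2.resize(t[195:275,285:365],(400,400)),cv2.resize(s[215:295,255:335],(400,400))]))
E
```

```text
time: 46.6
tool_pos: [263.2, -279.4, 66.5]
tcp_rot: [180.0, -0.0, 177.9]
ft_force: [-0.6, -0.3, -0.9]
finger_gap: 15.4
grip_force: 88.2
top 140 x [350.7 376.8 379.8 380.2] y -276.62348457734043 z [78.2 87.6 91.4]
scene 160 x [352.  374.7 376.7 377.6] y -288.3637684218943 z [80.1 87.6 89.1]
```

View pics/c8.png

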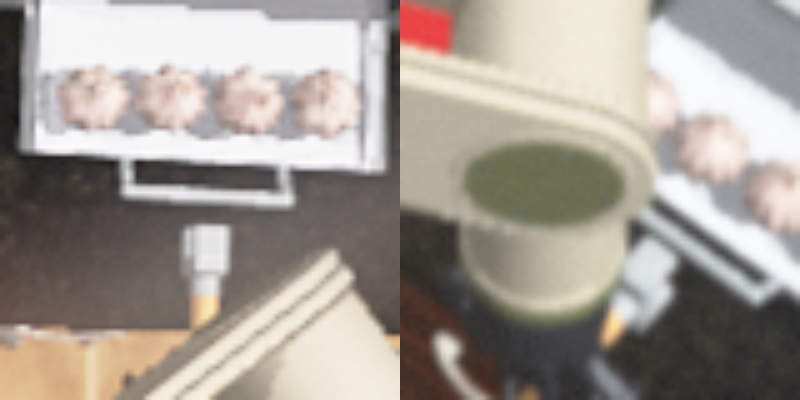

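The fork is level with and centred on the bar (top crop (207,230) against the bar's (205,190)). Pushing.

```bash
python3 -m crank '[[0,0,0.2,0,1],[-0.8,0,0.2,0,1],[-1.6,0,0.2,0,1],[-2.4,0,0.2,0,1],[-3,0,0.2,0,1],[-3.4,0,0.2,0,1],[-3.8,0,0.2,0,1],[-4.3,0,0.2,0,1],[-4.9,0,0.2,0,1],[-5.6,0,0.2,0,1],[-6.4,0,0.2,0,1],[-7.2,0,0.2,0,1],[-8,0,0.2,0,1],[-8.8,0,0.2,0,1],[-9.6,0,0.2,0,1],[-10.4,0,0.2,0,1],[-11.2,0,0.2,0,1],[-11.8,0,0.2,0,1],[-12,0,0.2,0,1],[-12,0,0.2,0,1]]'
python3 -m crank '[[-0.4,0,0,0,1],[-1,0,0,0,1],[-1.8,0,0,0,1],[-2.6,0,0,0,1],[-3.4,0,0,0,1],[-4.2,0,0,0,1],[-5,0,0,0,1],[-5.8,0,0,0,1],[-6.4,0,0,0,1],[-6.8,0,0,0,1],[-6.8,0,0,0,1]]'
python3 - <<'E'
from h import *
go(*gw(20)-100*U,65,177.9)
t,_=shot('top','top9'); b,_=shot('scene','scene9')
i=np.hstack([cv2.resize(t[150:250,280:380],(400,400)),cv2.resize(b[190:290,270:370],(400,400))]); cv2.imwrite('pics/c9.png',i[:,:,::-1])
E
```

```text
time: 48.7
tool_pos: [383.1, -283.9, 64.4]
tcp_rot: [-180.0, 0.0, 177.9]
ft_force: [-0.6, -0.4, -1.5]
finger_gap: 15.2
grip_force: 88.2
time: 49.8
tool_pos: [451.3, -286.3, 64.4]
tcp_rot: [-180.0, 0.0, 177.9]
ft_force: [0.3, -1.2, -0.9]
finger_gap: 15.2
grip_force: 88.2
row [-0.38 -0.11 -0.06] 0.0
```

View pics/c9.png

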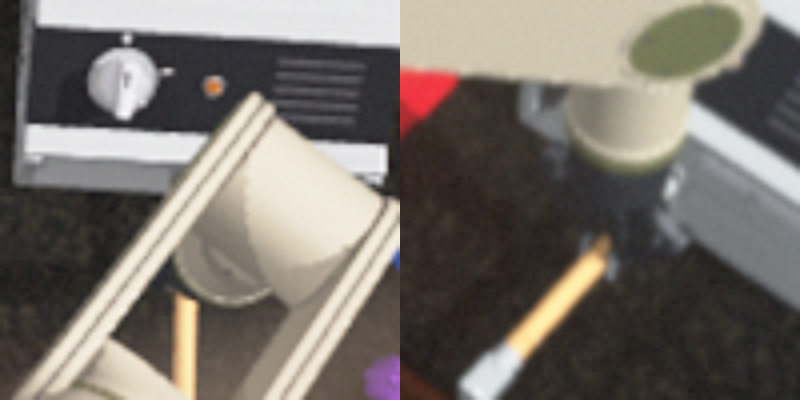

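The tray has gone into the grill. I'll press on to the stop in small steps.

```bash
for i in 1; do python3 -m crank '[[-0.15,0,0,0,1],[-0.3,0,0,0,1],[-0.3,0,0,0,1]]' | grep -E 'pos|ft'; python3 -m crank '[[-0.1,0,0,0,1],[-0.2,0,0,0,1],[-0.2,0,0,0,1]]' | grep -E 'pos|ft';  python3 -m crank '[[-0.1,0,0,0,1],[-0.2,0,0,0,1],[-0.2,0,0,0,1]]' | grep -E 'pos|ft'; done
```

```text
tool_pos: [452.5, -286.3, 63.8]
ft_force: [-5.2, 0.1, -0.2]
tool_pos: [452.7, -286.0, 63.0]
ft_force: [-11.5, -0.6, 1.1]
tool_pos: [452.9, -285.9, 62.2]
ft_force: [-19.8, -1.1, 2.3]
```

Fully home (force climbs to 20 N with no motion). Withdraw and return the stick to the cooktop.

```bash
python3 -m crank '[[0.5,0,0,0,1],[1.5,0,0,0,1],[3,0,0,0,1],[5,0,0,0,1],[7,0,0,0,1],[8.5,0,0,0,1],[8.8,0,0,0,1],[8.8,0,-3,0,1],[8.8,0,-6,0,1],[8.8,0,-9,0,1],[8.8,0,-11.4,0,1],[8.8,0,-11.4,0,1],[8.8,0,-11.4,0,1]]' | grep -E 'pos|ft'
python3 -m crank '[[0,1,0,0.12,1],[0,3,0,0.25,1],[0,5,0,0.38,1],[0,7,0,0.5,1],[0.3,9.5,0,0.62,1],[0.5,12,0,0.75,1],[0.7,15,0,0.88,1],[1,18,0,1,1],[1,21.5,0,1.12,1],[1.3,25,0,1.26,1],[1.5,29,0,1.26,1],[1.7,33,0,1.26,1],[1.9,37,0,1.26,1],[2,41,0,1.26,1],[2.2,45,0,1.26,1],[2.4,49,0,1.26,1],[2.6,53,0,1.26,1],[2.8,56,0,1.26,1],[2.8,57.8,0,1.26,1],[2.8,57.8,0,1.26,1]]' | grep -E 'pos|ft'
python3 - <<'E'
from h import *
go(364,295,41,105.7)
shot('top','top10'); shot('scene','scene10'); st()
E
```

```text
tool_pos: [370.3, -283.6, 178.6]
ft_force: [-0.6, -0.0, -3.0]
tool_pos: [361.6, 296.8, 176.1]
ft_force: [0.3, 0.0, -1.6]
row [-0.23  0.23 13.51] 0.003
54.2 [361.9 294.8 176.4] [-1.798e+02  1.000e-01  1.058e+02] F [-0.2 -0.6 -1.9] gap 15.5 grip 88.2 j6 17.1
```

```bash
python3 -m crank '[[-0.2,0.2,3,0,1],[-0.2,0.2,6,0,1],[-0.2,0.2,9,0,1],[-0.2,0.2,11.5,0,1],[-0.2,0.2,12.8,0,1],[-0.2,0.2,13.4,0,1],[-0.2,0.2,13.6,0,1],[-0.2,0.2,13.6,0,1],[-0.2,0.2,13.6,0,3],[-0.2,0.2,13.6,0,6],[-0.2,0.2,13.6,0,8.5],[-0.2,0.2,13.6,0,8.5],[-0.2,0.2,13.6,0,8.5],[-0.2,0.2,11,0,8.5],[-0.2,0.2,6,0,8.5],[-0.2,0.2,-3,0,8.5],[-0.2,0.2,-5,0,8.5],[-0.2,0.2,-5,0,8.5]]'
python3 - <<'E'
from h import *
np.set_printoptions(precision=1,suppress=True)
for f,tp in(('top9',(451.3,-286.3,64)),('scene9',(451.3,-286.3,64))):
    n=f[:-1]; P=cloud(n,np.load(f'pics/{f}.npz')['d']); q=P.reshape(-1,3)-np.array(tp)
    for x0 in range(-140,160,20):
        s=q[(abs(q[:,0]-x0)<10)&(abs(q[:,1])<90)&(q[:,2]>120)]; print(n,x0,len(s),np.percentile(s[:,2],[1,50,98]) if len(s)>5 else '')
for n in('top','scene'):
    im,d=shot(n,n+'11'); P=cloud(n,d); q=P.reshape(-1,3)
    m=(q[:,2]>440)&(q[:,0]>480)&(q[:,0]<680)&(q[:,1]<0)&(q[:,1]>-500); r=q[m]
    print(n,'cab',len(r)); 
    for x0 in range(540,640,10):
        s=r[abs(r[:,0]-x0)<5]
        if len(s): print(x0,len(s),'y',np.percentile(s[:,1],[0,25,50,75,100]),'z',np.percentile(s[:,2],[0,2,50]))
E
```

```text
time: 56.0
tool_pos: [368.0, 295.7, 235.6]
tcp_rot: [179.4, -0.2, 105.7]
ft_force: [0.2, 0.9, -0.6]
finger_gap: 85.0
grip_force: 0.0
top -140 199 [371.8 455.5 467.2]
top -120 151 [346.5 439.1 461.5]
top -100 135 [337.6 428.1 438. ]
top -80 133 [322.2 417.  427.5]
top -60 163 [321.4 394.1 416.7]
top -40 423 [147.1 370.6 406.9]
top -20 569 [130.4 382.6 425.3]
top 0 501 [168.2 385.4 420. ]
top 20 313 [350.2 387.9 410.3]
top 40 176 [351.8 385.  400.3]
top 60 72 [335.5 378.  391.7]
top 80 3 
top 100 0 
top 120 44 [121.2 512.3 535.4]
top 140 159 [121.8 544.8 569.3]
scene -140 431 [347.9 424.6 466.2]
scene -120 362 [337.4 400.9 447.4]
scene -100 334 [324.3 391.4 434.8]
scene -80 340 [313.4 376.8 424.3]
scene -60 337 [301.2 368.7 413.9]
scene -40 984 [124.1 308.4 422.1]
scene -20 1030 [127.7 366.5 424. ]
scene 0 583 [135.3 383.8 416.3]
scene 20 248 [186.2 387.8 408.1]
scene 40 119 [365.6 385.6 398.8]
scene 60 44 [354.3 377.3 387.2]
scene 80 1 
scene 100 0 
scene 120 79 [478.3 509.8 536.2]
scene 140 159 [447.4 544.9 568.5]
top cab 35922
580 124 y [-248.3 -241.4 -237.  -178.8 -173.6] z [538.4 544.1 584.8]
590 106 y [-249.  -241.6 -236.3 -179.2 -172.7] z [522.6 529.5 615.2]
600 131 y [-250.2 -240.9 -235.1 -178.8 -172. ] z [513.  518.1 623.9]
610 32272 y [-499.9 -333.5 -218.  -101.8   -0. ] z [472.5 501.6 831.4]
620 3289 y [-483.7 -285.2 -276.2 -146.8   -1.1] z [474.8 527.5 782.4]
scene cab 26728
570 1 y [-184.9 -184.9 -184.9 -184.9 -184.9] z [567. 567. 567.]
580 229 y [-250.9 -245.7 -239.8 -182.8 -174.3] z [532.3 535.7 576.4]
590 124 y [-251.9 -247.5 -239.2 -183.9 -175.1] z [516.8 519.8 611.3]
600 371 y [-499.3 -252.6 -227.6 -184.2   -1.3] z [478.7 481.3 620.2]
610 22850 y [-500.  -415.9 -330.5 -197.9   -0. ] z [468.4 482.2 677.2]
620 3153 y [-484.9 -469.3 -346.  -271.6   -0.6] z [468.8 524.8 664. ]
```

A vertical hand at the switch would run its wrist into the wall cabinet (wrist +75 mm forward, up to +420 high; cabinet front at x≈605, handles at x≈575). So I'll turn the switch with the stick's hook end from farther out. First I'll locate the switch bar precisely.

Run:
```python
from h import *
np.set_printoptions(precision=1,suppress=True)
st()
N=np.array([-.565,0,.825]); Dn=np.array([.825,0,.565])
for n in('top','scene'):
    z=np.load(f'pics/{n}11.npz'); P=cloud(n,z['d']); q=P.reshape(-1,3)
    g=np.stack([(q[:,:2]-O)@U,(q[:,:2]-O)@V,q[:,2]],1)
    h=(g-[65,0,158])@N; s=(g-[65,0,158])@Dn
    m=(abs(g[:,1]-75)<45)&(abs(s)<45)
    pan=(abs(g[:,1])<130)&(abs(s)<40)&(h<8); print(n,'panel h med',np.median(h[pan]),pan.sum())
    for lo,hi in((6,22),(24,45)):
        k=m&(h>lo)&(h<hi); print(' h',lo,hi,k.sum(),'y',np.percentile(g[k,1],[3,50,97]),'s',np.percentile(s[k],[3,50,97]),'hmed',np.median(h[k]))
go(350.7,343,40,105.7)
t=cv2.imread('pics/top11.png');s=cv2.imread('pics/scene11.png')
cv2.imwrite('pics/c11.png',np.vstack([np.hstack([cv2.resize(t[125:205,280:380],(400,320)),cv2.resize(s[150:230,300:400],(400,320))]),np.hstack([cv2.resize(t[200:270,90:200],(400,254)),cv2.resize(s[150:220,110:220],(400,254))])]))
```

```text
56.1 [366.8 294.8 231.2] [179.7  -0.1 105.7] F [-0.6 -0.1 -1.5] gap 84.8 grip 0.0 j6 16.8
top panel h med 0.922354380599044 1703
 h 6 22 74 y [54.  84.1 96.3] s [-21.    2.   25.4] hmed 8.88037322506838
 h 24 45 59 y [71.2 77.8 83.7] s [-19.5   1.8  22.6] hmed 32.704968948609945
scene panel h med 0.9680901740844389 2035
 h 6 22 91 y [ 38.   66.  111.3] s [-23.5   3.5  39.9] hmed 8.042167951657765
 h 24 45 69 y [67.6 73.  80.4] s [-22.2  -1.7  18.9] hmed 32.73864604058596
row [ 5.  -0.3 19.1] 0.0
```

View pics/c11.png

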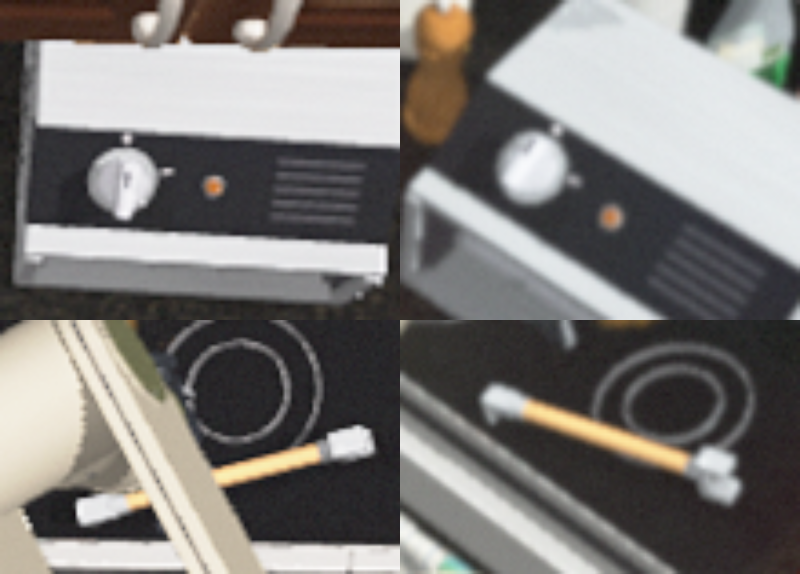

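The switch is at its modelled place, still off, and the stick lies flat on the cooktop. I'll grip it 25 mm toward the hook.

```bash
python3 -m crank '[[2.5,-0.1,4,0,8.5],[5,-0.3,8,0,8.5],[5,-0.3,12,0,8.5],[5,-0.3,15,0,8.5],[5,-0.3,17.5,0,8.5],[5,-0.3,19,0,8.5],[5,-0.3,19,0,8.5],[5,-0.3,19,0,3],[5,-0.3,19,0,1],[5,-0.3,19,0,1],[5,-0.3,19,0,1],[5,-0.3,19,0,1],[5,-0.3,19,0,1],[5,-0.3,19,0,1],[5,-0.3,19,0,1]]' 120
python3 -m crank '[[0,0,-1,0,1],[0,0,-3,0,1],[0,0,-6,0,1],[0,0,-10,0,1],[0,0,-14,0,1],[0,0,-18,0,1],[0,0,-19.5,0,1],[0,0,-19.5,0,1],[0,0,-19.5,0,1]]' 120
python3 - <<'E'
from h import *
go(400,-283,235,23)
E
```

```text
time: 57.6
tool_pos: [349.9, 341.8, 39.4]
tcp_rot: [179.9, -0.0, 105.7]
ft_force: [-0.1, -0.3, 6.8]
finger_gap: 14.5
grip_force: 117.1
time: 58.5
tool_pos: [348.4, 340.8, 231.8]
tcp_rot: [-179.9, 0.0, 105.7]
ft_force: [-0.3, -0.7, -2.8]
finger_gap: 14.9
grip_force: 117.4
row [-61.45 -11.91  -0.26] 1.443
```

```bash
python3 -m crank '[[-2,-0.4,0,0,1],[-5,-1,0,0.05,1],[-8.5,-1.7,0,0.15,1],[-12,-2.4,0,0.25,1],[-16,-3.1,0,0.35,1],[-20,-3.9,0,0.45,1],[-24,-4.7,0,0.55,1],[-28,-5.5,0,0.65,1],[-32,-6.2,0,0.75,1],[-36,-7,0,0.85,1],[-40,-7.8,0,0.95,1],[-44,-8.6,0,1.05,1],[-48,-9.3,0,1.15,1],[-51.5,-10,0,1.25,1],[-55,-10.7,0,1.35,1],[-58,-11.3,0,1.443,1],[-60.5,-11.8,0,1.443,1],[-61.4,-11.9,0,1.443,1],[-61.4,-11.9,0,1.443,1],[-61.4,-11.9,0,1.443,1]]' 120
python3 - <<'E'
from h import *
np.set_printoptions(precision=1,suppress=True)
st(); s=sense(); d=np.array([np.cos(np.radians(23)),np.sin(np.radians(23))]); tp=s['tool_pos']
for n in('top','scene'):
    im,dd=shot(n,n+'12'); P=cloud(n,dd); q=P.reshape(-1,3); r=(q[:,:2]-tp[:2]); a=r@d; b=r@[-d[1],d[0]]
    m=(q[:,2]>185)&(q[:,2]<260)&(abs(b)<25)&(a>60)&(a<130); print(n,m.sum(),'along',np.percentile(a[m],[50,95,99,100]),'b',np.median(b[m]),'z',np.percentile(q[m,2],[50,90]))
c=gw(51.4,75); print('c',c)
lc=lambda rx,ry:gw(51.4+rx,75+ry)
w=np.array([-d[1],d[0]])
for rx,ry in((-17,-16),(-17,-6.5),(-10,14)):
    t=lc(rx,ry)-12*w-115*d; print(rx,ry,t); go(*t,197,23)
E
```

```text
time: 60.5
tool_pos: [400.0, -280.8, 231.8]
tcp_rot: [-179.8, 0.1, 23.0]
ft_force: [0.3, 0.1, -1.4]
finger_gap: 14.3
grip_force: 117.4
60.5 [ 400.  -280.8  231.8] [-179.8    0.1   23. ] F [ 0.3  0.1 -1.4] gap 14.3 grip 117.4 j6 25.9
top 138 along [ 89.8 111.9 114.3 114.8] b 2.907461889217413 z [236.5 239.9]Traceback (most recent call last):
  File "<stdin>", line 6, in <module>
    return _quantile_unchecked(
        a, q, axis, out, overwrite_input, method, keepdims, weights)
    return _ureduce(a,
                    func=_quantile_ureduce_func,
    ...<5 lines>...
                    overwrite_input=overwrite_input,
                    method=method)
    r = func(a, **kwargs)
    result = _quantile(arr,
                       quantiles=q,
    ...<2 lines>...
                       out=out,
                       weights=wgt)
    slices_having_nans = np.isnan(arr[-1, ...])
                                  ~~~^^^^^^^^^
IndexError: index -1 is out of bounds for axis 0 with size 0
```

Run:
```python
from h import *
np.set_printoptions(precision=1,suppress=True)
d=np.array([np.cos(np.radians(23)),np.sin(np.radians(23))]); w=np.array([-d[1],d[0]])
for rx,ry in((-17,-16),(-17,-6.5),(-14,4),(-10,14)):
    t=gw(51.4+rx,75+ry)-12*w-115*d; print(rx,ry,t,w@w); go(*t,197,23)
```

```text
-17 -16 [ 470.4 -288.8] 1.0
row [6.1 3.5 3.6] 0.002
-17 -6.5 [ 470.7 -279.3] 1.0
row [6.5 2.6 3.6] 0.002
-14 4 [ 474.1 -268.9] 1.0
row [7.2 1.8 3.6] 0.002
-10 14 [ 478.5 -259.1] 1.0
row [8.  1.1 3.6] 0.002
```

```bash
python3 -m crank '[[1.5,1,0,0,1],[3,2,0,0,1],[4.5,3,0,0,1],[5.6,3.5,0,0,1],[6.1,3.5,0,0,1],[6.1,3.5,0,0,1],[6.1,3.5,1,0,1],[6.1,3.5,2,0,1],[6.1,3.5,3,0,1],[6.1,3.5,3.6,0,1],[6.1,3.5,3.6,0,1],[6.1,3.5,3.6,0,1]]' 120
python3 -m crank '[[0.1,-0.2,0,0,1],[0.2,-0.5,0,0,1],[0.3,-0.7,0,0,1],[0.4,-0.9,0,0,1],[0.5,-1.1,0,0,1],[0.6,-1.3,0,0,1],[0.6,-1.3,0,0,1]]' 120
python3 - <<'E'
from h import *
t,_=shot('top','top13'); b,_=shot('scene','scene13')
i=np.hstack([cv2.resize(t[130:210,280:360],(400,400)),cv2.resize(b[150:230,295:375],(400,400))]); cv2.imwrite('pics/c13.png',i[:,:,::-1])
E
```

```text
time: 61.8
tool_pos: [470.2, -290.4, 197.2]
tcp_rot: [-180.0, 0.0, 23.0]
ft_force: [0.2, -0.4, -1.6]
finger_gap: 14.8
grip_force: 117.5
time: 62.5
tool_pos: [470.8, -276.2, 197.4]
tcp_rot: [180.0, 0.0, 23.0]
ft_force: [0.1, -2.0, -1.7]
finger_gap: 14.7
grip_force: 117.6
```

View pics/c13.png

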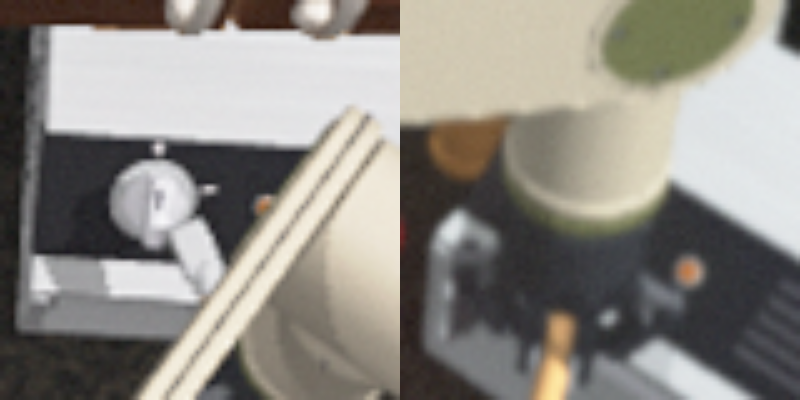

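The hook tip touches the bar's lower right side (crop (175,230)). From here I'll follow forces and depth numbers and push along the arc.

```bash
cat >> h.py <<'E'
def sw():
    N=np.array([-.565,0,.825]); Dn=np.array([.825,0,.565])
    for n in('top','scene'):
        im,d=snapshot(n); q=cloud(n,d).reshape(-1,3)
        g=np.stack([(q[:,:2]-O)@U,(q[:,:2]-O)@V,q[:,2]],1); h=(g-[65,0,158])@N; s=(g-[65,0,158])@Dn
        k=(np.hypot(g[:,1]-75,s)<27)&(h>25)&(h<38)
        p=np.stack([s[k],-(g[k,1]-75)],1).astype('f4')
        if len(p)>10:
            r=cv2.fitLine(p,cv2.DIST_HUBER,0,.01,.01).ravel(); print('switch',n,len(p),'deg',round(float(np.degrees(np.arctan2(r[1],r[0]))),1),'ext',np.ptp((p-r[2:])@r[:2]).round(1),r[2:])
E
python3 -m crank '[[0.1,-0.2,0,0,1],[0.2,-0.4,0,0,1],[0.35,-0.6,0,0,1],[0.5,-0.8,0,0,1],[0.5,-0.8,0,0,1]]' 120 | grep -E 'pos|ft'
python3 -m crank '[[0.2,-0.2,0,0,1],[0.35,-0.35,0,0,1],[0.5,-0.5,0,0,1],[0.5,-0.5,0,0,1]]' 120 | grep -E 'pos|ft'
python3 - <<'E'
from h import *
sw()
E
```

```text
tool_pos: [471.0, -270.4, 198.2]
ft_force: [-8.4, -16.9, 0.1]
tool_pos: [471.8, -265.6, 197.9]
ft_force: [-16.5, -23.2, 1.8]
switch top 55 deg 18.4 ext 43.7 [ 3.0846338 -1.9354764]
```

```bash
python3 -m crank '[[0,-0.25,0,0,1],[0.05,-0.5,0,0,1],[0.1,-0.7,0,0,1],[0.1,-0.7,0,0,1]]' 120 | grep -E 'pos|ft|rot'
python3 -c "
from h import *
sw()"
python3 -m crank '[[0,-0.2,0,0,1],[0.1,-0.4,0,0,1],[0.2,-0.6,0,0,1],[0.2,-0.6,0,0,1]]' 120 | grep -E 'pos|ft|rot'
python3 - <<'E'
from h import *
np.set_printoptions(precision=1,suppress=True)
sw(); s=sense(); d=np.array([np.cos(np.radians(23)),np.sin(np.radians(23))]); tp=s['tool_pos']; im,dd=snapshot('top'); q=cloud('top',dd).reshape(-1,3); r=q[:,:2]-tp[:2]; a=r@d; b=r@[-d[1],d[0]]
for lo in (60,80,100,110):
    m=(q[:,2]>195)&(q[:,2]<225)&(abs(b)<30)&(a>lo)&(a<lo+12); print(lo,m.sum(),np.median(b[m]),np.percentile(b[m],[5,95]) if m.sum() else '')
E
```

```text
tool_pos: [470.3, -257.1, 197.4]
tcp_rot: [179.8, 0.4, 22.8]
ft_force: [-14.0, -14.2, -0.9]
switch top 53 deg 56.2 ext 45.6 [ 1.9159411 -3.337269 ]
tool_pos: [468.8, -250.7, 196.8]
tcp_rot: [179.9, 0.5, 22.8]
ft_force: [-18.9, -18.1, 0.4]
switch top 53 deg 64.9 ext 45.4 [ 2.1 -2.8]
60 0 nan 
80 20 2.075989860205934 [-7.6  8.5]
100 29 -3.6722374181402926 [-13.8   7.6]
110 10 -2.9798297402369176 [-12.8   5.8]
  return _methods._mean(a, axis=axis, dtype=dtype,
  ret = ret.dtype.type(ret / rcount)
```

```bash
python3 -m crank '[[0.25,0,0,0,1],[0.5,0,0,0,1],[0.7,0,0,0,1],[0.7,0,0,0,1]]' 120 | grep -E 'pos|ft|rot'
python3 -c "
from h import *
sw()"
python3 -m crank '[[0.25,0.05,0,0,1],[0.5,0.1,0,0,1],[0.7,0.1,0,0,1],[0.7,0.1,0,0,1]]' 120 | grep -E 'pos|ft|rot'
python3 -c "
from h import *
sw();sw()"
```

```text
tool_pos: [469.7, -249.8, 195.0]
tcp_rot: [-179.9, 1.2, 22.6]
ft_force: [-47.4, -26.9, 6.8]
switch top 54 deg 65.6 ext 45.3 [ 2.7555609 -2.4341455]
tool_pos: [473.8, -247.4, 193.2]
tcp_rot: [-179.6, 1.5, 22.6]
ft_force: [-56.7, -22.9, 3.2]
switch top 46 deg 66.9 ext 42.3 [ 2.4149673 -4.303558 ]
switch top 44 deg 67.5 ext 41.2 [ 2.7704813 -3.5254645]
```

```bash
python3 -m crank '[[-0.5,0,0,0,1],[-1,0,0,0,1],[-1.5,0.3,0,0,1],[-2,0.6,0,0,1],[-3,0.8,0,0,1],[-4.5,0.8,0,0,1],[-6,0.8,-1,0,1],[-7,0.8,-3,0,1],[-7,0.8,-4,0,1],[-7,0.8,-4,0,1],[-7,0.8,-4,0,1]]' 120
python3 - <<'E'
from h import *
np.set_printoptions(precision=1,suppress=True)
sw();sw()
import h
h.snapshot=lambda n:(lambda z:(z['im'],z['d']))(np.load(f'pics/{n}11.npz'))
print('ref off');sw()
from bench import snapshot
s=sense(); tp=s['tool_pos']; im,dd=snapshot('top'); q=cloud('top',dd).reshape(-1,3); r=q[:,:2]-tp[:2]
y=np.radians(s['tcp_rot'][2]); d=np.array([np.cos(y),np.sin(y)]); a=r@d; b=r@[-d[1],d[0]]
for lo in (40,60,80,100,105):
    m=(q[:,2]>200)&(q[:,2]<265)&(abs(b)<30)&(a>lo)&(a<lo+20); print(lo,m.sum(),np.median(b[m]),a[m].max(),np.median(q[m,2]))
E
```

```text
time: 66.85
tool_pos: [424.9, -277.2, 237.2]
tcp_rot: [180.0, -0.0, 23.0]
ft_force: [0.6, 0.7, -2.2]
finger_gap: 14.1
grip_force: 118.8
switch top 61 deg 68.9 ext 45.1 [ 2.1 -2.2]
switch top 57 deg 70.9 ext 44.9 [ 2.5 -1.6]
ref off
switch top 57 deg 1.3 ext 45.7 [ 1.5 -2.5]
switch scene 62 deg -0.3 ext 44.5 [-1.1  1.9]
40 2 7.576198156200628 59.575469780939386 235.25496693774147
60 41 4.171193419588616 79.67635134565751 242.55640650306583
80 55 2.3095282971041033 99.36807355207866 243.33373177073312
100 31 2.657825655989982 111.0760934824124 242.76838760090504
105 18 2.5062441647090696 111.0760934824124 242.70800390039412
```

The tip face had become parallel to the bar (stick yaw 23°), which stops the turn at ≈70°. I'll finish with the stick at yaw −10°, so its left corner leads on the bar's outer end.

Run:
```python
from h import *
y=np.radians(-10); d=np.array([np.cos(y),np.sin(y)]); w=np.array([-d[1],d[0]])
for rx in(-45,-20,-12,-5):
    t=gw(51.4+rx,75+19)-12*w-111*d; print(rx,t); go(*t,196 if rx>-45 else 196,-10)
```

```text
-45 [ 433.44277162 -189.34039604]
row [ 4.25 -7.69  4.04] 0.577
-20 [ 458.42598147 -190.25648875]
row [ 6.51 -6.63  4.04] 0.577
-12 [ 466.42060862 -190.54963842]
row [ 7.24 -6.29  4.04] 0.577
-5 [ 473.41590737 -190.80614438]
row [ 7.87 -5.99  4.04] 0.577
```

```bash
python3 -m crank '[[1,-2,0,0.14,1],[2,-4,0,0.28,1],[3,-6,0,0.42,1],[4.2,-7.7,0,0.577,1],[4.2,-7.7,0,0.577,1],[4.2,-7.7,0,0.577,1],[4.2,-7.7,1.5,0.577,1],[4.2,-7.7,3,0.577,1],[4.2,-7.7,4,0.577,1],[4.2,-7.7,4,0.577,1],[4.2,-7.7,4,0.577,1]]' 120 | grep -E 'pos|ft|rot'
python3 -m crank '[[0.5,-0.1,0,0,1],[1.2,-0.2,0,0,1],[1.8,-0.3,0,0,1],[2.2,-0.4,0,0,1],[2.5,-0.4,0,0,1],[2.5,-0.4,0,0,1]]' 120 | grep -E 'pos|ft|rot'
python3 -m crank '[[0.25,0,0,0,1],[0.5,-0.1,0,0,1],[0.7,-0.1,0,0,1],[0.7,-0.1,0,0,1]]' 120 | grep -E 'pos|ft|rot'
python3 -c "
from h import *
sw();sw()"
```

```text
tool_pos: [432.7, -190.0, 196.6]
tcp_rot: [-180.0, 0.1, -10.0]
ft_force: [-0.3, -1.0, -1.5]
tool_pos: [458.8, -190.4, 197.3]
tcp_rot: [180.0, 0.0, -10.0]
ft_force: [-0.4, 0.7, -1.6]
tool_pos: [464.1, -190.5, 196.6]
tcp_rot: [-180.0, 0.2, -10.1]
ft_force: [-8.4, 0.8, 1.0]
switch scene 39 deg 78.7 ext 31.4 [0.30662817 9.263464  ]
switch scene 41 deg 77.7 ext 31.0 [ 0.6160924 10.02445  ]
```

```bash
python3 -m crank '[[0.2,0,0,0,1],[0.4,-0.1,0,0,1],[0.5,-0.1,0,0,1],[0.5,-0.1,0,0,1]]' 120 | grep -E 'pos|ft|rot'
python3 -c "
from h import *
sw()"
python3 -m crank '[[0.2,0,0,0,1],[0.4,-0.1,0,0,1],[0.5,-0.1,0,0,1],[0.5,-0.1,0,0,1]]' 120 | grep -E 'pos|ft|rot'
python3 -c "
from h import *
sw()"
python3 -m crank '[[0.2,0,0,0,1],[0.4,-0.1,0,0,1],[0.5,-0.1,0,0,1],[0.5,-0.1,0,0,1]]' 120 | grep -E 'pos|ft|rot'
python3 -c "
from h import *
sw()"
```

```text
tool_pos: [465.7, -189.8, 195.2]
tcp_rot: [-180.0, 0.7, -10.1]
ft_force: [-26.6, 1.2, 5.0]
switch scene 44 deg 40.9 ext 39.9 [-2.4284542  9.414437 ]
tool_pos: [468.2, -190.6, 193.7]
tcp_rot: [179.9, 1.1, -10.2]
ft_force: [-35.0, -2.3, 4.0]
switch scene 43 deg 61.3 ext 36.2 [-0.69210523 10.550384  ]
tool_pos: [473.1, -186.7, 192.0]
tcp_rot: [-179.7, 1.2, -10.0]
ft_force: [-29.7, 13.3, -2.3]
switch scene 58 deg 68.9 ext 41.9 [-1.1880436  5.3897552]
```

```bash
python3 -m crank '[[-0.5,0,0,0,1],[-1.5,0.2,0,0,1],[-3,0.2,0,0,1],[-5,0,-1,0,1],[-7,0,-3,0,1],[-8,-3,-4.5,0,1],[-8,-7,-4.5,0,1],[-8,-11,-4.5,0,1],[-8,-15,-4.5,0,1],[-8,-18,-4.5,0,1],[-8,-20,-4.5,0,1],[-8,-20,-4.5,0,1],[-8,-20,-4.5,0,1]]' 120
python3 - <<'E'
from h import *
np.set_printoptions(precision=1,suppress=True)
for i in range(4): sw()
# bar edges in rectified panel picture: white bar side shading
N=np.array([-.565,0,.825]); Dn=np.array([.825,0,.565])
im,_=shot('top','top14'); shot('scene','scene14')
E
```

```text
time: 72.2
tool_pos: [437.2, 20.6, 242.8]
tcp_rot: [180.0, -0.1, -10.0]
ft_force: [-0.3, -1.6, -1.8]
finger_gap: 14.8
grip_force: 123.6
switch top 59 deg 77.2 ext 42.7 [ 1.8 -2.9]
switch scene 64 deg 76.3 ext 47.8 [-1.3  1.8]
switch top 61 deg 74.8 ext 42.9 [ 2.  -2.6]
switch scene 61 deg 75.8 ext 45.8 [-1.7  2.9]
switch top 59 deg 76.5 ext 42.6 [ 2.3 -2.8]
switch scene 60 deg 77.1 ext 45.8 [-2.  2.]
switch top 57 deg 75.2 ext 43.0 [ 1.8 -2.3]
switch scene 57 deg 74.0 ext 46.1 [-2.   0.3]
```

The switch reads 75.9° averaged over both cameras, so it is fully on. Now the stick goes back to the cooktop.

```bash
python3 -m crank '[[-0.5,-1,0,-0.12,1],[-1.5,-3,0,-0.26,1],[-2.5,-5,0,-0.4,1],[-3.5,-7.5,0,-0.54,1],[-4.5,-10,0,-0.68,1],[-5.5,-12.5,0,-0.82,1],[-7,-15,0,-0.96,1],[-8,-17.5,0,-1.1,1],[-9.5,-20,0,-1.24,1],[-10.5,-22.5,0,-1.38,1],[-11.5,-25,0,-1.52,1],[-12.5,-27.5,0,-1.66,1],[-13.5,-29,0,-1.8,1],[-14.2,-30.2,0,-1.92,1],[-14.2,-30.2,0,-2.02,1],[-14.2,-30.2,0,-2.02,1],[-14.2,-30.2,0,-2.02,1],[-14.2,-30.2,0,-2.02,1]]' 120
python3 - <<'E'
from h import *
np.set_printoptions(precision=1,suppress=True)
s=sense(); tp=s['tool_pos']; y=np.radians(s['tcp_rot'][2]); d=np.array([np.cos(y),np.sin(y)])
for n in('top','scene'):
    im,dd=shot(n,n+'15'); q=cloud(n,dd).reshape(-1,3); r=q[:,:2]-tp[:2]; a=r@d; b=r@[-d[1],d[0]]
    for lo in range(-190,130,20):
        m=(q[:,2]>195)&(q[:,2]<275)&(abs(b)<22)&(a>lo)&(a<lo+20)
        if m.sum()>4: print(n,lo,m.sum(),'b',np.median(b[m]),'a',a[m].min(),a[m].max(),'z',np.percentile(q[m,2],[50,95]))
go(350.5,343,40,105.7)
E
```

```text
time: 74.5
tool_pos: [349.9, 342.4, 242.3]
tcp_rot: [-180.0, 0.0, 105.5]
ft_force: [-0.3, -0.5, -1.0]
finger_gap: 14.7
grip_force: 123.6
top -190 26 b -8.76682775687393 a -176.41134364731224 -170.1950096573005 z [250.  252.6]
top -170 60 b -6.1475539673658215 a -169.94273389824502 -150.506776989079 z [251.2 254.7]
top -150 47 b -6.913059123372561 a -149.98943028510018 -130.3682882529442 z [241.7 255.2]
top -130 42 b -6.121194230808353 a -129.94248805363662 -110.11543472360717 z [237.8 242.1]
top -110 43 b -4.63968220728357 a -109.68664301057355 -90.69088262603319 z [239.7 243.3]
top -90 43 b -3.991177575672393 a -89.69545548757583 -70.05245822083653 z [241.4 245. ]
top -70 39 b -3.7022936847529873 a -69.30904957806156 -50.61586306966262 z [243.2 246.9]
top -50 42 b -2.0113865301150664 a -49.405369572820106 -30.98362834114878 z [243.4 248.5]
top -30 52 b -1.1932048434370721 a -29.78366584149503 -10.044747813244333 z [244.9 260.8]
top -10 28 b 1.7040078117862183 a -9.942883809989286 -4.243489267530084 z [242.5 250.6]
top 90 17 b 12.86989658355599 a 90.11600296361965 101.39880385529311 
[... 515 characters left out ...]
 a -89.78434591998136 -70.51290560587105 z [239.2 244.2]
scene -70 35 b 2.4399439316828344 a -69.92582322282495 -50.10544949047633 z [241.4 246.8]
scene -50 30 b 3.134652667973695 a -49.99854583112868 -31.3036962164183 z [242.6 247.1]
scene -30 67 b 4.186034383703539 a -29.54415330891286 -10.026524195236957 z [246.2 272.4]
scene -10 75 b 13.246686805872978 a -9.579658986326713 9.268792365951198 z [249.2 272.7]
scene 50 13 b 6.336093810646549 a 57.346662196418535 69.309119460879 z [253.4 257.2]
scene 70 50 b 12.217064791272982 a 70.05732755341343 89.8915543956346 z [253.  255.8]
scene 90 31 b 11.887829687239385 a 90.02800441304426 103.78794243918196 z [250.8 256.2]
row [ 0.   0.1 20.2] -0.002
```

The stick has slid and pitched about 4° in the grip (hook end up). I'll turn it away from the front edge, set the fork down first, then ease the grip so that it levels before release.

```bash
python3 -m crank '[[0.6,0.7,2,0.1,1],[1.2,1.3,5,0.24,1],[1.2,1.3,9,0.24,1],[1.2,1.3,13,0.24,1],[1.2,1.3,16,0.24,1],[1.2,1.3,18,0.24,1],[1.2,1.3,18.7,0.24,1],[1.2,1.3,18.7,0.24,1]]' 120 | grep -E 'pos|ft'
python3 -m crank '[[0,0,0.2,0,1],[0,0,0.4,0,1],[0,0,0.6,0,1],[0,0,0.8,0,1],[0,0,1,0,1],[0,0,1.2,0,1],[0,0,1.4,0,1],[0,0,1.4,0,1]]' 20 | grep -E 'pos|ft|grip'
python3 - <<'E'
from h import *
np.set_printoptions(precision=1,suppress=True)
s=sense(); tp=s['tool_pos']; y=np.radians(s['tcp_rot'][2]); d=np.array([np.cos(y),np.sin(y)])
im,dd=shot('scene','scene16'); q=cloud('scene',dd).reshape(-1,3); r=q[:,:2]-tp[:2]; a=r@d; b=r@[-d[1],d[0]]
for lo in range(-190,130,20):
    m=(q[:,2]>22)&(q[:,2]<75)&(abs(b)<22)&(a>lo)&(a<lo+20)
    if m.sum()>4: print(lo,m.sum(),'b',np.median(b[m]),'z',np.percentile(q[m,2],[50,95]))
E
```

```text
tool_pos: [358.5, 357.2, 54.5]
ft_force: [-0.4, -0.0, -0.7]
tool_pos: [359.2, 358.0, 41.4]
ft_force: [1.4, 2.2, 1.9]
grip_force: 124.1
-190 32 b -6.1974877622836 z [55.2 61.6]
-170 53 b -1.2428507192525269 z [57.2 63.2]
-150 22 b -1.0914929705680754 z [46.  59.1]
-130 27 b -0.25845574914815145 z [43.7 48.3]
-110 24 b -1.4778262027309528 z [44.2 49.2]
-90 24 b -0.02445672749887507 z [44.1 47. ]
-70 24 b 1.3328800724625782 z [43.  49.4]
-50 26 b 1.9030362583450746 z [41.8 48.3]
-30 58 b 5.276285855279005 z [47.8 72.6]
-10 64 b -4.831337329965215 z [48.5 72.2]
30 9 b 11.31295485949569 z [47.9 52.6]
70 25 b 13.591605924347116 z [45.5 51. ]
90 20 b 10.703378810327465 z [44.8 48.9]
```

```bash
python3 -m crank '[[0,0,0,0,2],[0,0,0,0,3],[0,0,0,0,5],[0,0,0,0,7],[0,0,0,0,8.5],[0,0,0,0,8.5],[0,0,0,0,8.5],[0,0,-2,0,8.5],[0,0,-5,0,8.5],[0,0,-9,0,8.5],[0,0,-13,0,8.5],[0,0,-17,0,8.5],[0,0,-20,0,8.5],[4,0,-20,0,8.5],[8,0,-20,0,8.5],[12,0,-20,0,8.5],[16,0,-20,0,8.5],[18,0,-20,0,8.5],[18,0,-20,0,8.5],[18,0,-20,0,8.5]]' 40
python3 - <<'E'
from h import *
np.set_printoptions(precision=1,suppress=True)
for i in range(2): sw()
D=np.load('pics/c0.npz')
for n in('top','scene'):
    im,d=shot(n,n+'17'); P=cloud(n,d); q=P.reshape(-1,3); hs=cv2.cvtColor(im,cv2.COLOR_RGB2HSV)
    w=((hs[:,:,0]>7)&(hs[:,:,0]<26)&(hs[:,:,1]>70)&(hs[:,:,2]>110)&(P[:,:,2]>20)&(P[:,:,2]<75)&(P[:,:,0]>290)&(P[:,:,0]<430)&(P[:,:,1]>130)&(P[:,:,1]<480))
    g=P[w]; r=cv2.fitLine(g[:,:2].astype('f4'),cv2.DIST_L2,0,.01,.01).ravel(); t=(g[:,:2]-r[2:])@r[:2]
    print(n,'shaft',len(g),'ext',t.min(),t.max(),'mid',r[2:]+r[:2]*(t.min()+t.max())/2,'yaw',np.degrees(np.arctan2(r[1],r[0]))%180,'z slope',np.polyfit(t,g[:,2],1),)
    # bystanders: picture change near them
    a=cv2.imread(f'pics/{n}0.png')[:,:,::-1].astype(int)
    for nm,(u,v) in {'top':{'mug':(193,175),'salt':(235,153),'pepper':(262,147)},'scene':{'mug':(238,157),'salt':(284,162),'pepper':(309,168)}}[n].items():
        x=np.abs(a[v-14:v+14,u-12:u+12]-im[v-14:v+14,u-12:u+12].astype(int)); print(nm,x.mean().round(1),np.percentile(x,99))
    m=(q[:,0]>405)&(q[:,0]<530)&(q[:,1]<-150)&(q[:,1]>-430)&(q[:,2]>25); print('left in front of grill',m.sum())
st()
E
```

```text
time: 78.25
tool_pos: [352.6, 537.6, 240.7]
tcp_rot: [-180.0, 0.1, 92.0]
ft_force: [0.2, -0.9, 0.8]
finger_gap: 85.1
grip_force: 0.0
switch top 62 deg 75.3 ext 43.0 [ 1.4 -3.1]
switch scene 58 deg 75.8 ext 46.7 [-1.6  1.8]
switch top 58 deg 77.7 ext 42.6 [ 1.8 -3.1]
switch scene 60 deg 77.7 ext 45.5 [-1.5  2.4]
top shaft 256 ext -90.29161142175731 90.32394965806051 mid [364.6 317.2] yaw 91.1144 z slope [-0.  42.3]
mug 1.9 8.0
salt 3.5 16.0
pepper 3.7 19.0
left in front of grill 14
scene shaft 210 ext -93.8358142673235 92.50515603788459 mid [360.8 318. ] yaw 91.26785 z slope [ 0.  40.3]
mug 2.8 8.0
salt 3.3 13.0
pepper 2.9 10.0
left in front of grill 32
78.55 [353.2 537.  241.7] [180.   -0.   91.9] F [ 0.1 -0.8 -0.5] gap 84.8 grip 0.0 j6 50.2
```

Run:
```python
from h import *
q=cloud('scene',np.load('pics/scene17.npz')['d']).reshape(-1,3)
g=np.stack([(q[:,:2]-O)@U,(q[:,:2]-O)@V,q[:,2]],1)
m=(abs(g[:,1])<50)&(g[:,2]>50)&(g[:,2]<72)&(g[:,0]>-150)&(g[:,0]<60); print(m.sum(),np.percentile(g[m,0],[1,5,25,50,75]),np.median(g[m,2]))
```

```text
100 [11.82815504 12.06384221 14.06982859 15.76777673 17.28142052] 62.527290045022866
```

```bash
python3 -c "
from bench import hand_in
print(hand_in())"
```

```text
the job is handed in; nothing more can be done
None
```

I handed the job in at about 79 s: all four bulbs are on the tray, the tray is fully home, the switch is fully on (≈76° measured) and the stick lies flat on the cooktop. I turned the switch with the stick's hook end, because a hand reaching it would have hit the wall cabinet, and the pictures show no change at the mill, shaker or mug.

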